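Rack the two loose sensor modules in the empty bays

ROBOT

A 6-joint arm with a two-finger parallel gripper is mounted at the origin on the work surface. World frame = base frame: x ahead of the robot, y to its left, z up, the work surface at z = 0. Lengths are in m, angles in rad, forces in N, time in s.
With the tool pointing down it reaches from about 0.25 to 0.85 m from the base axis. Payload 12.5 kg.
Tool frame: the origin (TCP) lies at the centre of the arm's flange, where the gripper is bolted on; the fingertips stand 186 mm ahead of it and the grasp point (between the pads) lies 167 mm ahead of it; z points along the fingers, y is the line along which they close (so a half turn about z gives the same grasp; the last joint's range is limited). The gripper opens to 93 mm and grips with 3 to 60 N. Pads are 15 mm wide; open, the fingers measure 128 mm over their backs; the gripper's body (75 mm by 188 mm) begins 65 mm behind the grasp point.
Start: joints at [1.119, 0.351, 1.652, -0, 1.139, -0.085], TCP at [0.197, 0.513, 0.405] pointing down, gripper open.
Joint ranges: [-2.75, 2.75], [-0.79, 2.1], [0.01, 2.65], [-1.57, 4.71], [0.07, 3.14], [-2.87, 2.87]. Speed limits (rad/s): [2.22, 2.22, 2.79, 3.14, 3.14, 3.14].

INTERFACE

Orientations are given as a unit quaternion [x, y, z, w].
In Python, from workcell import ctrl gives the robot as it stands.
- The arm moves only by the tool apply_moves, never from a script. Its argument "motion" is a list of rows, each an object of numbers: "tx", "ty", "tz": the shift along the tool's x, y, z scaled (see below); "turn": the turn about the tool's z scaled (see below). In form: [{"tx": .., "ty": .., "tz": .., "turn": ..}, ...]. A call has 1 to 8 rows; each row is the pose to reach, as a shift and turn from the pose commanded when the call began, along the tool's axes at that moment, turning the shorter way round; what a row does not reach only later rows make up. The controller multiplies each number of a shift by 0.3 m and each number of a turn by pi rad. A row lasts 1/10 s, in which the tool goes at most 50 mm and 8.59 degrees, less where a joint would pass 70% of its speed; a pose out of reach is approached as far as the arm can. A call with a number of a shift or a turn outside -1 to 1 is refused whole. A call with a gripper value outside its range is refused whole. "jaw" is the opening, from 0 (shut) to 1 (fully open), set as the call begins (left out, the last holds). The fingers move at their own pace and stop on an object; the grip force is fixed at half the most. Time passes only in rows, so rows that repeat a pose let the fingers close. It gives the time, the measured TCP pose, the force, the opening and the grip force at its end, in the units of the state.
- ctrl.get_state(): the state, without advancing time (a new reading comes with each control period).
- ctrl.grab_frame(name): name is "scene" or "top" or "wrist"; returns a dict with "color" (420x560x3 uint8, red, green, blue), "mtx" (3x3 intrinsics, pixels), "R" (3x3) and "t" (3): a world point X has camera coordinates R X + t; the wrist camera has in their place "hand_eye" (4x4, takes a point from camera to tool coordinates, whose origin is the TCP and whose axes are the flange's). Camera axes: x right, y down, z forward; pixel columns grow to the right and rows downward; lengths in m; the calibration is good to about 2 mm. A picture is of the moment at which its call begins: read the wrist's pose just before it. There is no depth.
- ctrl.hand_in(): hands the job in; it is judged then, once.
Trained networks look in a picture, given as the dict that the camera call returned (one of the last four; its "shot" number tells which), for a name from the list of things; names that differ only in an ending like _2 or _b are one class to them, and where a whole thing is asked for, a point or a joint stands for the part that bears it (a point fixed in the world has none). Each returns a list of dicts, best first, with "conf" (0 to 1); they miss things now and then, are a little off and sometimes report something else, mostly with a low value. They report only what shows in the picture. A call takes as long as a camera call. They do not tell look-alikes from the thing itself.
- ctrl.search_frame(picture, target): "position" ([column, row] in pixels, amid what is visible of it).
- ctrl.regions_of(picture, target): "region" (420x560 bool, what is visible of it) and "position" ([column, row] in pixels, amid what is visible of it).
The state is a dict: "clock": time; "joint_positions": joint angles; "dq": joint speeds; "tau": joint torques, N m; "position": TCP position; "eef_rot": TCP orientation; "force": force on the tool from outside, world axes, zero at the start; "moment": the same for the moment, N m; "gripper_width": opening from 0.0 (shut) to 1.0 (fully open); "finger_force": force on a finger pad.
Only numpy, scipy, OpenCV 4.12 (cv2) and the standard library are available. Lean on these libraries where they do the work, as an engineer would, in place of code of your own. Each camera call takes 0.05 s, during which the arm holds its last target. There are 200 camera calls.

TASK

Two sensor modules (square metal bars with a round neck on one end) lie on the mat; stand them in the two empty bays of the sloping rack, one per bay, neck end up, foot down on the stop at the bottom of the bay and leaning back against the rack's back plate. The stops differ much in height from bay to bay, so feel for them and set each module down gently, neither dropped nor pushed down hard. Leave the plain bar without a neck and all the other things where they are, and do not use the bay that is closed with a filler block.

Things in the scene. Friction and masses are not known exactly. Their poses are not given: they have to be found in the camera images.
- module_a: Square aluminium bar 40 x 40 mm in section and 120 mm long (with grey panels on its sides), with a round neck 24 mm across and 22 mm long on the middle of one end; 0.22 to 0.45 kg. Origin at the centre of the square bar (60 mm from its flat foot); its z axis runs along the bar towards the neck. Sensor module lying on a side on the mat (origin 20 mm above the table), pointing any way.
- module_b: Second sensor module, the same in every way as module_a.
- module_a_foot (a point): Centre of the flat foot face of module_a (the end without the neck).
- module_b_foot (a point): Centre of the flat foot face of module_b.
- spacer: Plain square aluminium bar 40 x 40 x 120 mm without a neck (dark stripes on two sides), lying on the mat like the modules: not a module. Origin at its centre, z axis along it; 0.45 kg. It stays where it is.
- rack: Fixed grey rack, 344 mm wide: four bays side by side, open to the front (robot side), laid back 30 degrees. Origin at table level under it; x to its rear (away from the robot, yaw up to 9 degrees either way), y along the row, z up. 'Up the slope' is (sin 30, 0, cos 30) in this frame. Bay floors are square to the slope; the back plate runs up the slope, 104 mm high. Nothing of it gives when pushed.
- bay0 (a point): Bay 0, at y = -120 mm in the rack's frame: point on the bay floor, midway between its side blocks (34 mm high, 56 mm clear between them), 20 mm in front of the back plate, 52 mm above the table. A rubber stop on the floor carries the foot: its top is 4 to 44 mm above the floor, different in each bay and each time, not measured. A racked module has its foot centre that far up the slope from here.
- bay1 (a point): Bay 1, the same as bay 0 (with its own stop height), at y = -40 mm in the rack's frame.
- bay2 (a point): Bay 2, the same as bay 0 (with its own stop height), at y = 40 mm in the rack's frame.
- bay3 (a point): Bay 3, the same as bay 0 (with its own stop height), at y = 120 mm in the rack's frame.
- resident: Third module, same shape and size, fixed neck up in one of the bays (which one varies): that bay is taken. Origin at the centre of its square bar, about 64 mm up the slope from the bay point; z axis along it towards the neck.
- filler: Grey plastic filler block 42 x 46 x 72 mm that closes another bay (which one varies): that bay is out of use. It is fixed. Its origin lies 64 mm up the slope from the bay point of the closed bay; the block fills the bay from its floor to 72 mm up the slope.
- hub: Bystander: turned aluminium hub, flange 60 mm across, thin shaft upright, 59 mm tall; origin under its centre.
- mouse: Bystander: black computer mouse 100 x 60 x 33 mm; origin under its centre.
- torch: Bystander: black pocket torch lying on the mat, 120 mm long, 30 mm high; origin under its middle, x along it.
- screwdriver: Bystander: screwdriver 170 mm long lying on the mat; x along it.
- flask: Bystander: white plastic bottle, 56 mm across, 140 mm tall; origin under its centre.
- inspection_lamp: Bystander: black hand lamp standing on its 72 mm round foot, 155 mm tall; origin under its centre.
Mind the look-alikes: they are no part of the job. Leave any brown, green or purple look-alike of the module_a alone.

How it is judged:
By the outcome, as a careful person would: the job done as asked, in the order asked, and still so for the second after the job is handed in, with the robot touching nothing.
It also fails if it takes over 64 s, if anything falls off the work surface, if the arm or the gripper's body presses on something with over 40 N, if the wrist force passes 120 N, or if a joint passes its speed limit or range.

## Working session

There is one attempt and no reset: what is moved stays moved. The work goes in short steps, Python scripts to look and compute and a tool call to move; the robot and the scene stay as the last step left them, time stands still between calls to the robot, and variables do not carry over. Pictures are saved under pics/ and viewed, at most 10 in all, crops included, and the job is handed in when it is done.

Besides the shell and the picture viewer there is one more tool, called after "Request:" by a JSON object that holds its "fn" and its "kwargs", one argument or row to a line. apply_moves: Moves the arm, as the interface text tells. Its arguments: {"type":"object","properties":{"motion":{"type":"array"},"jaw":{"type":"number"}},"required":["motion"]}

```bash
mkdir -p pics; ls
python3 - <<'E'
from workcell import ctrl
import cv2,json,numpy as np,pickle
print({k:np.round(v,3) for k,v in ctrl.get_state().items()})
D={}
for n in ["scene","top"]:
    p=ctrl.grab_frame(n); D[n]=p
    cv2.imwrite(f"pics/{n}0.png",p["color"][:,:,::-1])
    for t in ["module_a","spacer","rack","resident","filler"]:
        r=ctrl.regions_of(p,t)
        for q in r[:5]:
            c,_=cv2.findContours(q["region"].astype(np.uint8),0,2); c=max(c,key=cv2.contourArea) if c else None
            print(n,t,round(q["conf"],2),np.round(q["position"]),q["region"].sum(), cv2.minAreaRect(c) if c is not None else '')
    print(p["mtx"],p["R"],p["t"])
pickle.dump(D,open("d0.pkl","wb"))
print(ctrl.get_state()["clock"])
E
```

```text
pics
{'clock': np.float64(0.0), 'joint_positions': array([ 1.119,  0.351,  1.652,  0.   ,  1.139, -0.085]), 'dq': array([-0.001, -0.001,  0.001,  0.001, -0.001,  0.001]), 'tau': array([ 4.0000e-03, -4.9731e+01, -2.8527e+01,  7.0000e-02,  2.6000e-02,
       -0.0000e+00]), 'position': array([0.197, 0.513, 0.404]), 'eef_rot': array([ 0.182,  0.983, -0.001, -0.   ]), 'force': array([-1.428, -0.604,  0.02 ]), 'moment': array([-0.01 ,  0.027,  0.036]), 'finger_force': np.float64(0.0), 'gripper_width': np.float64(0.997)}
scene module_a 0.78 [286. 233.] 837 ((287.92010498046875, 232.9922637939453), (16.856733322143555, 54.326847076416016), 5.52754020690918)
scene module_a 0.71 [281. 137.] 826 ((279.1756591796875, 138.44593811035156), (49.155296325683594, 18.577085494995117), 9.462322235107422)
scene module_a 0.61 [393. 261.] 961 ((391.2062072753906, 260.03607177734375), (18.682369232177734, 55.74250793457031), 23.96249008178711)
scene module_a 0.58 [354. 320.] 1131 ((351.93017578125, 322.2254943847656), (20.644451141357422, 63.61200714111328), 13.626995086669922)
scene module_a 0.5 [210. 293
[... 2297 characters left out ...]
500228881836, 136.75001525878906), (53.03300476074219, 28.284271240234375), 45.0)
top resident 0.67 [299. 144.] 906 ((299.4189453125, 140.48648071289062), (18.41268539428711, 53.75846862792969), 9.462322235107422)
top filler 0.67 [226. 145.] 655 ((230.5, 144.0), (32.0, 21.0), 90.0)
top filler 0.28 [246. 142.] 5945 ((245.97216796875, 142.85748291015625), (149.7287139892578, 51.9174690246582), 7.386044025421143)
[[454.61707111   0.         274.72151087]
 [  0.         454.61707111 213.69127694]
 [  0.           0.           1.        ]] [[-0.02009011 -0.99955451  0.02207209]
 [-0.99145078  0.01707072 -0.12935972]
 [ 0.12892531 -0.02448224 -0.99135205]] [-0.04534324  0.49538398  1.08010815]
0.6
```

Run:
```python
import cv2
a=cv2.imread("pics/scene0.png");b=cv2.imread("pics/top0.png")
cv2.imwrite("pics/top0b.png",cv2.resize(b,(800,600),interpolation=cv2.INTER_CUBIC))
cv2.imwrite("pics/scene0b.png",cv2.resize(a,(800,600),interpolation=cv2.INTER_CUBIC))
```

```text
(no output)
```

View pics/top0b.png

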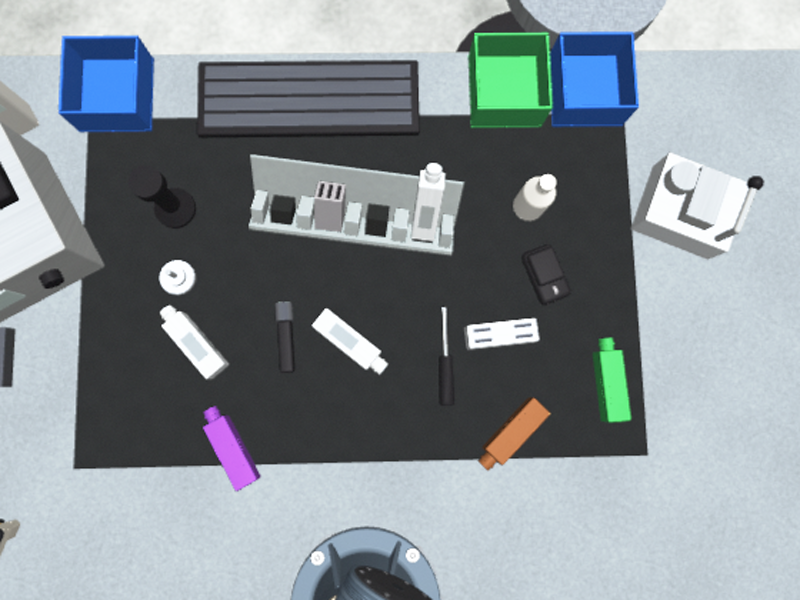

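View pics/scene0b.png

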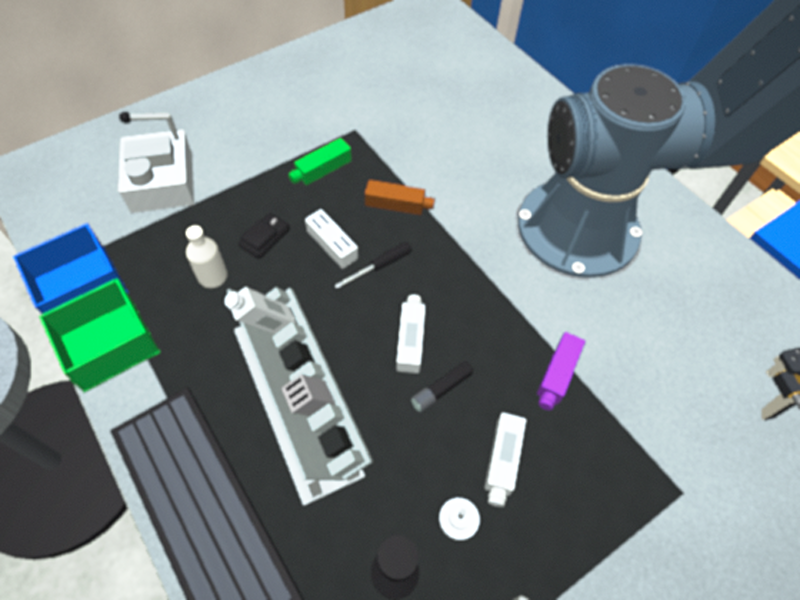

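The top view (at 800 px wide) shows the two white modules: A at (193,342) with its neck to the upper left, and B at (350,340) with its neck to the lower right. The bar with stripes at (502,333) is the spacer. In the rack, from left to right, the bays are empty (bay 3), filler (bay 2), empty (bay 1) and resident (bay 0). The scene view agrees: A is at (505,457) and B at (411,333).

```bash
cat > h.py <<'E'
import numpy as np,cv2,pickle
from scipy.optimize import minimize
from scipy.spatial.transform import Rotation as Ro
def proj(p,X):
    c=X@p["R"].T+p["t"]; u=c@p["mtx"].T; return u[:,:2]/u[:,2:]
def box(a,b,l0,l1):
    return np.array([[x,y,z] for x in(-a/2,a/2) for y in(-b/2,b/2) for z in(l0,l1)])
th=np.linspace(0,6.28,16)
NECK=np.array([[.012*np.cos(t),.012*np.sin(t),z] for t in th for z in(.06,.082)])
BAR=box(.04,.04,-.06,.06)
def render(p,parts):
    m=np.zeros((420*4,560*4),np.uint8)
    for X in parts:
        h=cv2.convexHull(((proj(p,X)+.5)*4).astype(np.float32)).astype(np.int32); cv2.fillConvexPoly(m,h,1)
    return cv2.resize(m.astype(np.float32),(560,420),interpolation=cv2.INTER_AREA)
def iou(a,b): return np.minimum(a,b).sum()/np.maximum(a,b).sum()
def lying(x,y,yaw):
    R=Ro.from_euler('zy',[yaw,np.pi/2]).as_matrix()
    return [P@R.T+[x,y,.02] for P in(BAR,NECK)]
def ray(p,uv,z):
    d=p["R"].T@np.linalg.inv(p["mtx"])@[uv[0],uv[1],1]; o=-p["R"].T@p["t"]
    return o+d*(z-o[2])/d[2]
def fit(f,x0,scale):
    x0=np.array(x0,float);s=np.array(scale)
    best=minimize(lambda q:-f(x0+q*s),np.zeros(len(x0)),method="Nelder-Mead",options=dict(initial_simplex=np.vstack([np.zeros(len(x0)),np.eye(len(x0))]),xatol=.01,fatol=1e-5,maxiter=400))
    return x0+best.x*s,-best.fun
def white(p,uv):
    c=p["color"].astype(int); m=((c.min(2)>110)&(c.max(2)-c.min(2)<40)).astype(np.uint8)
    _,l=cv2.connectedComponents(m); v=l[int(uv[1]),int(uv[0])]; return (l==v).astype(np.float32)
# tilted frame at bay point line: x0,y0,yaw
def rackpts(x0,y0,yaw,bay,P,up):
    R=Ro.from_euler('zy',[yaw,np.pi/6]).as_matrix()
    Rz=Ro.from_euler('z',yaw).as_matrix()
    o=np.array([x0,y0,.052])+Rz@[0,-.12+.08*bay,0]
    return (P+[0,0,up])@R.T+o
E
python3 - <<'E'
from h import *
from workcell import ctrl
D=pickle.load(open("d0.pkl","rb"))
for n,uvt,uvs,uf,un in [("A",(135,240),(354,320),(150,258),(118,220)),("B",(245,238),(286,233),(226,222),(265,257))]:
    M={"top":white(D["top"],uvt),"scene":white(D["scene"],uvs)}
    f,nk=ray(D["top"],uf,.03),ray(D["top"],un,.03)
    c=(f+nk)/2; yaw=np.arctan2(*(nk-f)[1::-1])
    for keys in (["top","scene"],["top"],["scene"]):
        r,v=fit(lambda q:np.mean([iou(render(D[k],lying(*q)),M[k]) for k in keys]),[c[0],c[1],yaw],[.01,.01,.1])
        print(n,keys,np.round(r,4),round(v,3),[int(M[k].sum()) for k in keys])
M={}
for n in("top","scene"):
    p=ctrl.grab_frame(n)
    for t in("resident","filler"): M[n,t]=ctrl.regions_of(p,t)[0]["region"].astype(np.float32)
def g(q,k,t):
    return iou(render(D[k],[rackpts(*q,0,BAR,.064),rackpts(*q,0,NECK,.064)] if t=="resident" else [rackpts(*q,2,box(.046,.042,-.064,.008),.064)]),M[k,t])
c=ray(D["top"],(248,150),.1)
for keys in (list(M),[k for k in M if k[0]=="top"],[k for k in M if k[0]=="scene"]):
    r,v=fit(lambda q:np.mean([g(q,*k) for k in keys]),[c[0],c[1],-.1],[.02,.02,.08]); print("rack",np.round(r,4),round(v,3))
    if len(keys)==4: rk=r
for b in range(4): print(b,np.round(rackpts(*rk,b,np.zeros((1,3)),0),4))
o=[]
for k in("top","scene"):
    im=np.ascontiguousarray(cv2.resize(D[k]["color"][:,:,::-1],None,fx=3,fy=3,interpolation=cv2.INTER_CUBIC))
    for X in [rackpts(*rk,b,box(.04,.0,0,.104)+[0,0,0],0) for b in range(4)]+[rackpts(*rk,1.5,np.array([[.02,-.172,.104],[.02,.172,.104],[.02,-.172,0],[.02,.172,0]]),0)]:
        for u in proj(D[k],X): cv2.circle(im,tuple(((u+.5)*3).astype(int)),2,(0,0,255),-1)
    u=proj(D[k],rackpts(*rk,1.5,np.zeros((1,3)),.05))[0]*3
    a,b=int(u[0]),int(u[1]); o.append(im[max(b-230,0):b+230,a-260:a+260][:440,:390*2])
w=min(x.shape[0] for x in o); im=np.hstack([x[:w] for x in o]); cv2.imwrite("pics/ov.png",cv2.resize(im,(800,int(w*800/im.shape[1])))); pickle.dump(rk,open("rk.pkl","wb"))
E
```

```text
A ['top', 'scene'] [0.4355 0.2876 0.8322] 0.389 [1056, 1239]
A ['top'] [0.4318 0.285  0.9511] 0.404 [1056]
A ['scene'] [0.4328 0.287  0.6828] 0.384 [1239]
B ['top', 'scene'] [ 0.4333  0.0262 -2.5321] 0.309 [971, 910]
B ['top'] [ 0.4407  0.0286 -2.3459] 0.314 [971]
B ['scene'] [ 0.4434  0.027  -2.7208] 0.314 [910]
rack [ 0.6318  0.0066 -0.1408] 0.882
rack [ 0.6316  0.0076 -0.1272] 0.883
rack [ 0.6334  0.0052 -0.1516] 0.902
0 [[ 0.615  -0.1122  0.052 ]]
1 [[ 0.6262 -0.033   0.052 ]]
2 [[0.6374 0.0462 0.052 ]]
3 [[0.6487 0.1254 0.052 ]]
```

View pics/ov.png

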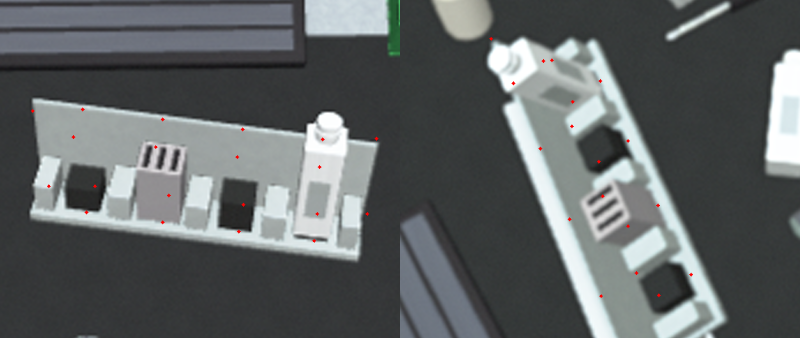

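The rack overlay shows points slightly skewed. Lowercase 'zy' in scipy means extrinsic rotations, so I'll fix that and rerun the fit.

```bash
sed -i "s/'zy'/'ZY'/" h.py
python3 - <<'E'
from h import *
from workcell import ctrl
D=pickle.load(open("d0.pkl","rb")); P={}
for n,uvt,uvs,uf,un in [("A",(135,240),(354,320),(150,258),(118,220)),("B",(245,238),(286,233),(226,222),(265,257))]:
    M={"top":white(D["top"],uvt),"scene":white(D["scene"],uvs)}
    f,nk=ray(D["top"],uf,.03),ray(D["top"],un,.03)
    c=(f+nk)/2; yaw=np.arctan2(*(nk-f)[1::-1])
    for keys in (["top"],["scene"],["top","scene"]):
        r,v=fit(lambda q:np.mean([iou(render(D[k],lying(*q)),M[k]) for k in keys]),[c[0],c[1],yaw],[.01,.01,.1])
        print(n,keys,np.round(r,4),round(v,3),[int(M[k].sum()) for k in keys])
    P[n]=r
M={}
for n in("top","scene"):
    p=ctrl.grab_frame(n)
    for t in("resident","filler"): M[n,t]=ctrl.regions_of(p,t)[0]["region"].astype(np.float32)
def g(q,k,t):
    return iou(render(D[k],[rackpts(*q,0,BAR,.064),rackpts(*q,0,NECK,.064)] if t=="resident" else [rackpts(*q,2,box(.046,.042,-.064,.008),.064)]),M[k,t])
for keys in ([k for k in M if k[0]=="top"],[k for k in M if k[0]=="scene"],list(M)):
    r,v=fit(lambda q:np.mean([g(q,*k) for k in keys]),[.632,.006,-.14],[.02,.02,.08]); print("rack",np.round(r,4),round(v,3))
# refine w/ plate top corners, measured in top view (ov.png scale): report predicted vs image
rk=r
for b in range(4): print(b,np.round(rackpts(*rk,b,np.zeros((1,3)),0),4))
print("plate corners px (800 scale)",proj(D["top"],rackpts(*rk,1.5,np.array([[.02,-.172,.104],[.02,.172,.104]]),0))*800/560)
P["rack"]=rk; pickle.dump(P,open("P.pkl","wb"))
s=ctrl.get_state(); Rt=Ro.from_quat(s["eef_rot"]); print(s["position"],Rt.as_matrix().round(3),s["joint_positions"].round(3))
E
```

```text
A ['top'] [0.4343 0.2853 0.6937] 0.945 [1056]
A ['scene'] [0.4336 0.283  0.6992] 0.957 [1239]
A ['top', 'scene'] [0.4338 0.2835 0.6955] 0.944 [1056, 1239]
B ['top'] [ 0.4394  0.0258 -2.2596] 0.958 [971]
B ['scene'] [ 0.4387  0.0235 -2.2626] 0.922 [910]
B ['top', 'scene'] [ 0.4391  0.0249 -2.2677] 0.932 [971, 910]
rack [ 0.6342  0.0114 -0.146 ] 0.919
rack [ 0.6317  0.0081 -0.122 ] 0.878
rack [ 0.6333  0.0111 -0.1489] 0.891
0 [[ 0.6155 -0.1075  0.052 ]]
1 [[ 0.6274 -0.0284  0.052 ]]
2 [[0.6393 0.0507 0.052 ]]
3 [[0.6511 0.1298 0.052 ]]
plate corners px (800 scale) [[463.07851379 183.44777461]
 [249.96043821 155.23512104]]
[0.19721597 0.51341638 0.40474019] [[-0.933  0.359  0.   ]
 [ 0.359  0.933 -0.   ]
 [-0.    -0.    -1.   ]] [ 1.119  0.351  1.652 -0.     1.139 -0.085]
```

```bash
cat > m.py <<'E'
import sys,numpy as np
from workcell import ctrl
from scipy.spatial.transform import Rotation as Ro
def st():
    s=ctrl.get_state(); R=Ro.from_quat(s["eef_rot"]).as_matrix()
    print("t",round(s["clock"],2),"pos",s["position"].round(4),"yang",round(np.degrees(np.arctan2(R[1,1],R[0,1])),2),"F",s["force"].round(2),"M",s["moment"].round(3),"w",round(s["gripper_width"],3),"ff",round(s["finger_force"],1),"q6",s["joint_positions"][5].round(2))
    return s,R
def go(x,y,z,ang=None):  # grasp-point target, tool-y angle deg
    s=ctrl.get_state(); R=Ro.from_quat(s["eef_rot"]).as_matrix()
    d=R.T@(np.array([x,y,z+.167])-s["position"])/.3
    t=0 if ang is None else -(((ang-np.degrees(np.arctan2(R[1,1],R[0,1])))+180)%360-180)/180
    print("shift",d.round(4),"turn",round(t,4))
E
python3 -c "
from m import *
st();go(.4707,.3143,.1,129.85);go(.4707,.3143,.024,129.85)"
```

```text
t 1.2 pos [0.1972 0.5134 0.4047] yang 68.98 F [-0.21  0.68 -0.46] M [ 0.039 -0.031 -0.013] w 0.999 ff 0.0 q6 -0.08
shift [-1.089  -0.2926  0.4591] turn -0.3381
shift [-1.089  -0.2926  0.7125] turn -0.3381
```

Request:
{"fn": "apply_moves", "kwargs": {
  "motion": [
    {"tx": -0.95,"ty": -0.26,"tz": 0.4,"turn": -0.338},
    {"tx": -0.95,"ty": -0.26,"tz": 0.4,"turn": -0.338},
    {"tx": -0.95,"ty": -0.26,"tz": 0.4,"turn": -0.338},
    {"tx": -0.95,"ty": -0.26,"tz": 0.4,"turn": -0.338},
    {"tx": -0.95,"ty": -0.26,"tz": 0.4,"turn": -0.338},
    {"tx": -0.95,"ty": -0.26,"tz": 0.4,"turn": -0.338},
    {"tx": -0.95,"ty": -0.26,"tz": 0.4,"turn": -0.338},
    {"tx": -0.95,"ty": -0.26,"tz": 0.4,"turn": -0.338}
  ],
  "jaw": 0.75
}}

```text
clock: 2.0
position: [0.4378, 0.3358, 0.2829]
eef_rot: [-0.342, 0.94, -0.0, -0.001]
force: [-0.7, 0.5, 0.3]
gripper_width: 0.755
finger_force: 0.0
```

```bash
python3 -c "
from m import *
st();go(.4707,.3143,.1,129.85);go(.4707,.3143,.024,129.85)"
```

```text
t 2.0 pos [0.4378 0.3358 0.2829] yang 129.94 F [-0.65  0.55  0.26] M [ 0.091  0.032 -0.046] w 0.755 ff 0.0 q6 -1.7
shift [-0.0383 -0.1254  0.0529] turn 0.0005
shift [-0.0388 -0.1254  0.3062] turn 0.0005
```

Request:
{"fn": "apply_moves", "kwargs": {
  "motion": [
    {"tx": -0.0385,"ty": -0.1254,"tz": 0.05},
    {"tx": -0.0385,"ty": -0.1254,"tz": 0.15},
    {"tx": -0.0385,"ty": -0.1254,"tz": 0.25},
    {"tx": -0.0385,"ty": -0.1254,"tz": 0.306},
    {"tx": -0.0385,"ty": -0.1254,"tz": 0.306}
  ]
}}

```text
validation failed for argument at $.mo...
```

Request:
{"fn": "apply_moves", "kwargs": {
  "motion": [
    {"tz": 0},
    {"tz": 0},
    {"tz": 0},
    {"tz": 0}
  ],
  "jaw": 0.3
}}

```text
validation failed for argument at $.mo...
```

Request:
{"fn": "apply_moves", "kwargs": {
  "motion": [
    {"tz": -0.1},
    {"tz": -0.2},
    {"tz": -0.3},
    {"tz": -0.4},
    {"tz": -0.5},
    {"tz": -0.5},
    {"tz": -0.5}
  ]
}}

```text
validation failed for argument at $.mo...
```

```bash
python3 -c "
from m import *
import cv2
st()
o=[cv2.resize(ctrl.grab_frame(n)['color'][:,:,::-1],(400,300)) for n in ('scene','wrist')]
cv2.imwrite('pics/l1.png',np.hstack(o))"
```

```text
t 2.0 pos [0.4378 0.3358 0.2829] yang 129.94 F [-0.65  0.55  0.26] M [ 0.091  0.032 -0.046] w 0.755 ff 0.0 q6 -1.7
```

View pics/l1.png

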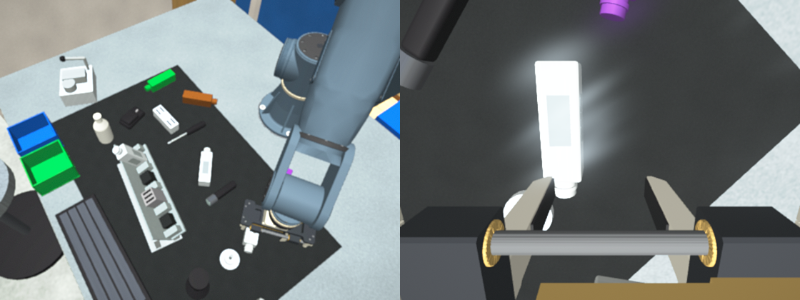

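The moves were refused because every row needs all four keys. In the picture the gripper is open and above A's neck end, and A lies straight between the fingers in the wrist view.

Request:
{"fn": "apply_moves", "kwargs": {
  "motion": [
    {"tx": -0.0385,"ty": -0.1254,"tz": 0.05,"turn": 0},
    {"tx": -0.0385,"ty": -0.1254,"tz": 0.15,"turn": 0},
    {"tx": -0.0385,"ty": -0.1254,"tz": 0.25,"turn": 0},
    {"tx": -0.0385,"ty": -0.1254,"tz": 0.306,"turn": 0},
    {"tx": -0.0385,"ty": -0.1254,"tz": 0.306,"turn": 0}
  ]
}}

```text
clock: 2.6
position: [0.4673, 0.3171, 0.1913]
eef_rot: [-0.34, 0.94, -0.0, -0.002]
force: [-0.1, 0.0, 0.8]
gripper_width: 0.748
finger_force: 0.0
```

Request:
{"fn": "apply_moves", "kwargs": {
  "motion": [
    {"tx": 0,"ty": 0,"tz": 0,"turn": 0},
    {"tx": 0,"ty": 0,"tz": 0,"turn": 0},
    {"tx": 0,"ty": 0,"tz": 0,"turn": 0},
    {"tx": 0,"ty": 0,"tz": 0,"turn": 0}
  ],
  "jaw": 0.3
}}

```text
clock: 3.0
position: [0.4685, 0.3171, 0.1938]
eef_rot: [-0.341, 0.94, 0.0, 0.001]
force: [1.1, -0.9, 0.9]
gripper_width: 0.453
finger_force: 0.7
```

Request:
{"fn": "apply_moves", "kwargs": {
  "motion": [
    {"tx": 0,"ty": 0,"tz": -0.1,"turn": 0},
    {"tx": 0,"ty": 0,"tz": -0.2,"turn": 0},
    {"tx": 0,"ty": 0,"tz": -0.3,"turn": 0},
    {"tx": 0,"ty": 0,"tz": -0.4,"turn": 0},
    {"tx": 0,"ty": 0,"tz": -0.5,"turn": 0},
    {"tx": 0,"ty": 0,"tz": -0.5,"turn": 0}
  ]
}}

```text
clock: 3.6
position: [0.4687, 0.3172, 0.3468]
eef_rot: [-0.341, 0.94, 0.001, 0.003]
force: [0.7, 0.4, -3.3]
gripper_width: 0.427
finger_force: 29.9
```

```bash
python3 -c "
from m import *
import cv2
st()
o=[cv2.resize(ctrl.grab_frame(n)['color'][:,:,::-1],(400,300)) for n in ('scene','wrist')]
cv2.imwrite('pics/l2.png',np.hstack(o))"
```

```text
t 3.6 pos [0.4687 0.3172 0.3468] yang 129.82 F [ 0.69  0.41 -3.26] M [ 0.151 -0.094  0.01 ] w 0.427 ff 29.9 q6 -1.75
```

View pics/l2.png

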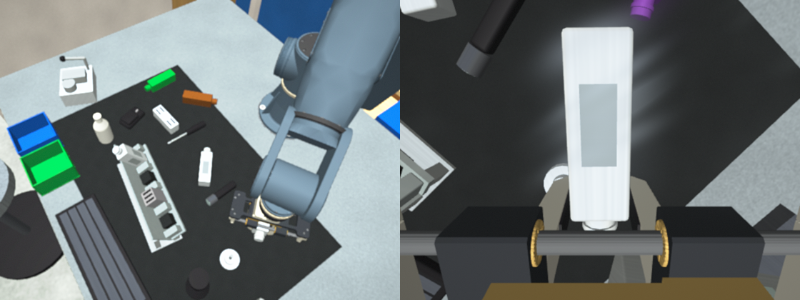

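A is held stiffly and horizontal. The wrist view shows the foot pointing up the picture, and the weight reads about 3.3 N. The tool can't tilt, so A has to pivot in the grip, and I'll try easing the jaw.

Request:
{"fn": "apply_moves", "kwargs": {
  "motion": [
    {"tx": 0,"ty": 0,"tz": 0.1,"turn": 0},
    {"tx": 0,"ty": 0,"tz": 0.19,"turn": 0},
    {"tx": 0,"ty": 0,"tz": 0.19,"turn": 0},
    {"tx": 0,"ty": 0,"tz": 0.19,"turn": 0}
  ],
  "jaw": 0.42
}}

```text
clock: 4.1
position: [0.4681, 0.3168, 0.2852]
eef_rot: [-0.341, 0.94, -0.0, -0.001]
force: [-0.3, -0.3, -2.9]
gripper_width: 0.43
finger_force: 19.4
```

```bash
python3 -c "
from m import *
st()"
```

```text
t 4.1 pos [0.4681 0.3168 0.2852] yang 129.82 F [-0.34 -0.32 -2.87] M [ 0.134 -0.066 -0.003] w 0.43 ff 19.4 q6 -1.75
```

Request:
{"fn": "apply_moves", "kwargs": {
  "motion": [
    {"tx": 0,"ty": 0,"tz": 0,"turn": 0},
    {"tx": 0,"ty": 0,"tz": 0,"turn": 0}
  ],
  "jaw": 0.424
}}

```text
clock: 4.3
position: [0.4685, 0.317, 0.287]
eef_rot: [-0.341, 0.94, 0.0, 0.001]
force: [0.1, 0.0, -3.0]
gripper_width: 0.432
finger_force: 11.8
```

```bash
python3 -c "
from m import *
st()"
```

```text
t 4.3 pos [0.4685 0.317  0.287 ] yang 129.82 F [ 0.13  0.02 -2.99] M [ 0.123 -0.09   0.001] w 0.432 ff 11.8 q6 -1.75
```

Request:
{"fn": "apply_moves", "kwargs": {
  "motion": [
    {"tx": 0,"ty": 0,"tz": 0,"turn": 0},
    {"tx": 0,"ty": 0,"tz": 0,"turn": 0}
  ],
  "jaw": 0.426
}}

```text
clock: 4.5
position: [0.4683, 0.3169, 0.2864]
eef_rot: [-0.341, 0.94, 0.0, 0.0]
force: [-0.0, -0.7, -2.0]
gripper_width: 0.429
finger_force: 7.9
```

```bash
python3 -c "
from m import *
st()"
```

```text
t 4.5 pos [0.4683 0.3169 0.2864] yang 129.82 F [-0.03 -0.69 -1.99] M [0.042 0.011 0.04 ] w 0.429 ff 7.9 q6 -1.75
```

Request:
{"fn": "apply_moves", "kwargs": {
  "motion": [
    {"tx": 0,"ty": 0,"tz": 0,"turn": 0},
    {"tx": 0,"ty": 0,"tz": 0,"turn": 0},
    {"tx": 0,"ty": 0,"tz": 0,"turn": 0}
  ]
}}

```text
clock: 4.8
position: [0.4682, 0.3169, 0.286]
eef_rot: [-0.341, 0.94, 0.0, 0.0]
force: [-0.4, -0.2, -3.1]
gripper_width: 0.429
finger_force: 7.9
```

Request:
{"fn": "apply_moves", "kwargs": {
  "motion": [
    {"tx": 0,"ty": 0,"tz": -0.1,"turn": 0},
    {"tx": 0,"ty": 0,"tz": -0.1,"turn": 0},
    {"tx": 0,"ty": 0,"tz": -0.1,"turn": 0}
  ],
  "jaw": 0.35
}}

```text
clock: 5.1
position: [0.4682, 0.3169, 0.3158]
eef_rot: [-0.341, 0.94, 0.0, 0.0]
force: [-0.4, 0.2, -2.4]
gripper_width: 0.427
finger_force: 30.0
```

```bash
python3 -c "
from m import *
import cv2
st()
o=[cv2.resize(ctrl.grab_frame(n)['color'][:,:,::-1],(400,300)) for n in ('scene','wrist')]
cv2.imwrite('pics/l3.png',np.hstack(o))"
```

```text
t 5.1 pos [0.4682 0.3169 0.3158] yang 129.82 F [-0.4   0.16 -2.4 ] M [0.108 0.069 0.06 ] w 0.427 ff 30.0 q6 -1.75
```

View pics/l3.png

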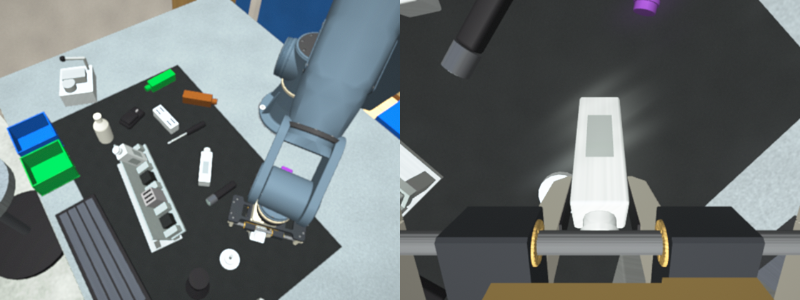

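A has swung part of the way: foot-down, still held, with the neck near (600,220) in the wrist view. I'll fit its tilt from the wrist camera. The target is 30° from vertical, which is a 60° droop.

```bash
cat > w.py <<'E'
from h import *
from workcell import ctrl
def tilt(phi0=50,s0=.048):
    p=ctrl.grab_frame("wrist"); T=np.linalg.inv(p["hand_eye"]); p["R"],p["t"]=T[:3,:3],T[:3,3]
    rs=ctrl.regions_of(p,"module_a"); 
    if not rs: print("none"); return
    def model(phi,s,dx=0):
        f=np.radians(phi); n=np.array([-np.cos(f),0,-np.sin(f)]); y=np.array([0,1.,0]); x=np.cross(y,n)
        R=np.c_[x,y,n]; o=np.array([dx,0,.167])-n*s
        return [P@R.T+o for P in(BAR,NECK)]
    cut=lambda m:m[:280]
    b=None
    for r in rs[:4]:
        M=cut(r["region"].astype(np.float32))
        for ph in (phi0-15,phi0,phi0+15):
            q,v=fit(lambda q:iou(cut(render(p,model(*q))),M),[ph,s0,0],[8,.006,.006])
            if b is None or v>b[1]: b=(q,v,r["conf"])
    print("tilt deg",b[0][0].round(1),"grip s",b[0][1].round(4),"dx",b[0][2].round(4),"iou",round(b[1],3),b[2]); return b
E
python3 -c "
from w import *
tilt()"
```

```text
tilt deg 35.0 grip s 0.048 dx 0.0 iou 0.0 0.81
```

```bash
python3 -c "
from w import *
p=ctrl.grab_frame('wrist');print(p['hand_eye'].round(3),p['mtx'].round(0));T=np.linalg.inv(p['hand_eye']); p['R'],p['t']=T[:3,:3],T[:3,3]
print(proj(p,np.array([[0,0,.167],[0,.03,.167],[.05,0,.167]])).round())
for r in ctrl.regions_of(p,'module_a')[:4]: print(r['position'],r['conf'],r['region'].sum())
"
```

```text
[[-0.    -0.957 -0.29   0.08 ]
 [ 1.     0.    -0.001  0.001]
 [ 0.001 -0.29   0.957  0.021]
 [ 0.     0.     0.     1.   ]] [[328.   0. 279.]
 [  0. 328. 209.]
 [  0.   0.   1.]]
[[277. 278.]
 [337. 278.]
 [277. 179.]]
[344.7, 8.1] 0.9 727
[26.5, 10.3] 0.79 1153
[281.1, 236.2] 0.69 13089
```

```bash
sed -i 's/    rs=ctrl.regions_of(p,"module_a"); /    rs=sum([ctrl.regions_of(p,k) for k in ("module_a","spacer")],[]); rs=[r for r in rs if 4000<r["region"].sum()<40000 and r["region"][190:290,270:292].any()]/' w.py
python3 -c "
from w import *
tilt()"
```

```text
tilt deg 66.2 grip s 0.068 dx -0.0078 iou 0.931 0.95
```

```bash
sed -i 's/            if b is None or/            for q2,v2 in [fit(lambda q:iou(cut(render(p,model(q[0],q[1]))),M),[ph,s0],[8,.006]),fit(lambda q:iou(cut(render(p,model(q[0],.048,q[1]))),M),[ph,0],[8,.006])]: print(q2.round(3),round(v2,3))\n            if b is None or/' w.py
python3 -c "
from w import *
tilt()"
```

```text
[71.544  0.073] 0.924
[ 5.5516e+01 -1.4000e-02] 0.925
[7.1145e+01 7.1000e-02] 0.924
[ 5.8126e+01 -1.1000e-02] 0.924
[7.1285e+01 7.1000e-02] 0.923
[ 5.6699e+01 -1.3000e-02] 0.925
tilt deg 63.8 grip s 0.0685 dx -0.0126 iou 0.933 0.72
```

```bash
python3 -c "
from m import *
st();go(.468,.317,.25,82);go(.735,.117,.25,82)"
```

```text
t 5.7 pos [0.4683 0.3169 0.3159] yang 129.83 F [-0.55 -0.74 -2.4 ] M [ 0.043 -0.035  0.038] w 0.424 ff 30.0 q6 -1.75
shift [ 0.0005  0.0008 -0.3371] turn 0.2657
shift [-0.2561 -1.0812 -0.3372] turn 0.2657
```

Request:
{"fn": "apply_moves", "kwargs": {
  "motion": [
    {"tx": 0,"ty": 0,"tz": -0.17,"turn": 0.04},
    {"tx": 0,"ty": 0,"tz": -0.337,"turn": 0.085},
    {"tx": -0.07,"ty": -0.25,"tz": -0.337,"turn": 0.13},
    {"tx": -0.12,"ty": -0.45,"tz": -0.337,"turn": 0.18},
    {"tx": -0.17,"ty": -0.65,"tz": -0.337,"turn": 0.22},
    {"tx": -0.21,"ty": -0.82,"tz": -0.337,"turn": 0.2657},
    {"tx": -0.24,"ty": -0.95,"tz": -0.337,"turn": 0.2657},
    {"tx": -0.24,"ty": -0.95,"tz": -0.337,"turn": 0.2657}
  ]
}}

```text
clock: 6.5
position: [0.7076, 0.1422, 0.4168]
eef_rot: [0.07, 0.998, -0.0, -0.0]
force: [-0.1, 0.5, -2.3]
gripper_width: 0.425
finger_force: 30.0
```

```bash
python3 -c "
from m import *
import cv2
st();go(.735,.117,.25,82)
a=ctrl.grab_frame('scene')['color'][:,:,::-1]; b=ctrl.grab_frame('wrist')['color'][:,:,::-1]
cv2.imwrite('pics/l4.png',np.hstack([cv2.resize(a[120:360,80:400],(480,360)),cv2.resize(b,(320,360))]))"
```

```text
t 6.5 pos [0.7076 0.1422 0.4168] yang 81.95 F [-0.13  0.51 -2.34] M [ 0.029 -0.097 -0.031] w 0.425 ff 30.0 q6 -1.3
shift [-0.1021 -0.0705 -0.0007] turn -0.0003
```

View pics/l4.png

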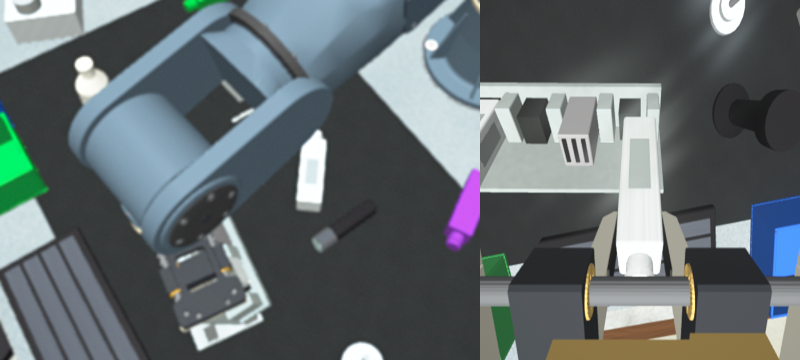

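The wrist view shows A hanging over bay 3, which is the rightmost bay at about (630,110), with its neck at (640,265). The foot points toward the robot as wanted. I'll refine the tilt once more here.

```bash
cat > e.py <<'E'
# edge-based tilt: sum gradient magnitude along projected bar silhouette + top face edges
from h import *
from workcell import ctrl
from scipy.ndimage import map_coordinates
def etilt(save=None):
    p=ctrl.grab_frame("wrist"); T=np.linalg.inv(p["hand_eye"]); p["R"],p["t"]=T[:3,:3],T[:3,3]
    g=cv2.GaussianBlur(cv2.cvtColor(p["color"],cv2.COLOR_RGB2GRAY).astype(np.float32),(0,0),1.2)
    G=np.hypot(cv2.Sobel(g,5,1,0),cv2.Sobel(g,5,0,1)); G=np.minimum(G,60)
    def edges(phi,s,dx):
        f=np.radians(phi); n=np.array([-np.cos(f),0,-np.sin(f)]); y=np.array([0,1.,0]); x=np.cross(y,n)
        R=np.c_[x,y,n]; o=np.array([dx,0,.167])-n*s
        # faces: side facing camera = the one with x-sign toward tool -z... use both foot edges and front face
        sg=-1 if x[2]>0 else 1
        a=np.linspace(-1,1,60)[:,None]
        F=[np.c_[sg*.02+0*a,.02*a,-.06+0*a],np.c_[sg*.02+0*a,.02*a,.06+0*a],np.c_[sg*.02+0*a,.02+0*a,.06*a],np.c_[sg*.02+0*a,-.02+0*a,.06*a]]
        return [proj(p,E@R.T+o) for E in F]
    def sc(q):
        return np.mean([map_coordinates(G,[u[:,1],u[:,0]],order=1).mean() for u in edges(*q)])
    L=[]
    for ph in (48,54,60,66,72):
        for s in (.045,.055,.065):
            q,v=fit(lambda q:sc(q)-abs(q[2])*200,[ph,s,0],[4,.004,.004]); L.append((v,*q.round(4)))
    L.sort(reverse=True); print(np.round(L[:4],4))
    if save:
        im=p["color"][:,:,::-1].copy()
        for u in edges(*L[0][1:]):
            for k in u: cv2.circle(im,tuple(np.round(k).astype(int)),0,(0,0,255),-1)
        cv2.imwrite(save,cv2.resize(im,(800,600)))
    return L[0]
E
python3 -c "
from w import *
from e import *
tilt(63,.055); etilt('pics/e1.png')"
```

```text
[6.4683e+01 4.7000e-02] 0.911
[ 5.8885e+01 -9.0000e-03] 0.921
[6.6669e+01 5.3000e-02] 0.916
[ 5.7501e+01 -1.1000e-02] 0.921
[6.9172e+01 6.2000e-02] 0.92
[ 5.606e+01 -1.200e-02] 0.921
tilt deg 60.2 grip s 0.0573 dx -0.0123 iou 0.922 0.66
[[ 4.57226e+01  4.29760e+01  3.57000e-02 -0.00000e+00]
 [ 4.43166e+01  5.84644e+01  7.34000e-02 -2.45000e-02]
 [ 4.23653e+01  7.33622e+01  4.78000e-02 -6.20000e-03]
 [ 4.13290e+01  6.93176e+01  6.42000e-02  0.00000e+00]]
```

View pics/e1.png

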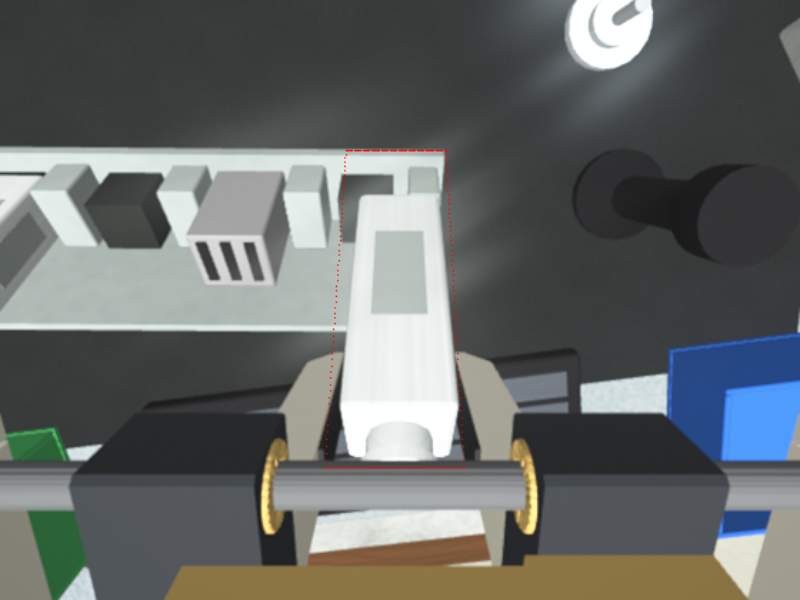

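The true face corners in this picture (800x600) are the foot edge at (359,196)-(436,196) and the neck-end edge at (341,402)-(459,402). The automatic edge fit was wrong, so I'll solve from these corners instead.

```bash
python3 -c "
from h import *
from workcell import ctrl
from scipy.optimize import least_squares
p=ctrl.grab_frame('wrist'); T=np.linalg.inv(p['hand_eye']); p['R'],p['t']=T[:3,:3],T[:3,3]
uv=np.array([[359,196],[436,196],[341,402],[459,402]])*.7
L=np.array([[-.02,-.02,-.06],[-.02,.02,-.06],[-.02,-.02,.06],[-.02,.02,.06]])
def f(q):
    t,s,dx,dy=q; n=np.array([-np.cos(t),0,-np.sin(t)]); y=np.array([0,1.,0]); R=np.c_[np.cross(y,n),y,n]
    return (proj(p,L@R.T+np.array([dx,dy,.167])-n*s)-uv).ravel()
r=least_squares(f,[1.,.05,0,0]);print(np.degrees(r.x[0]),r.x,r.cost,f(r.x).round(1))
for dx in (0,-.005):
  r=least_squares(lambda q:f([q[0],q[1],dx,q[2]]),[1.,.05,0]);print(np.degrees(r.x[0]),r.x,r.cost)
"
```

```text
59.86074277019814 [ 1.04476705  0.06722778 -0.01951912  0.00144719] 1.7203378180674083 [ 0.8  0.   1.4  0.  -0.6 -0.  -0.8 -0. ]
64.88014946815717 [1.13237223 0.04532887 0.00146429] 40.70008561604265
63.551126666052554 [1.1091764  0.05118309 0.00145986] 20.566261031254538
```

```bash
python3 -c "
from m import *
st();go(.727,.119,.208,82);go(.717,.1205,.1906,82)"
```

```text
t 6.85 pos [0.7054 0.1451 0.4172] yang 82.06 F [-0.53  0.36 -3.22] M [ 0.021 -0.076  0.018] w 0.429 ff 30.0 q6 -1.29
shift [-0.0833 -0.0761  0.1406] turn 0.0003
shift [-0.0496 -0.0758  0.1986] turn 0.0003
```

Request:
{"fn": "apply_moves", "kwargs": {
  "motion": [
    {"tx": -0.083,"ty": -0.076,"tz": 0,"turn": 0},
    {"tx": -0.083,"ty": -0.076,"tz": 0.06,"turn": 0},
    {"tx": -0.083,"ty": -0.076,"tz": 0.14,"turn": 0},
    {"tx": -0.066,"ty": -0.076,"tz": 0.17,"turn": 0},
    {"tx": -0.05,"ty": -0.076,"tz": 0.198,"turn": 0},
    {"tx": -0.05,"ty": -0.076,"tz": 0.198,"turn": 0}
  ],
  "jaw": 0.42
}}

```text
clock: 7.45
position: [0.7169, 0.1202, 0.3574]
eef_rot: [0.069, 0.998, -0.0, -0.001]
force: [0.3, 0.7, -3.6]
gripper_width: 0.428
finger_force: 19.3
```

```bash
python3 -c "
from m import *
import cv2
st();go(.717,.1205,.1906,82)
b=ctrl.grab_frame('wrist')['color'][:,:,::-1]
a=ctrl.grab_frame('scene')['color'][:,:,::-1]
cv2.imwrite('pics/l5.png',np.hstack([b[100:400,100:460],cv2.resize(a[160:360,100:300],(300,300))]))"
```

```text
t 7.45 pos [0.7169 0.1202 0.3574] yang 82.06 F [ 0.28  0.67 -3.55] M [ 0.039 -0.023 -0.066] w 0.428 ff 19.3 q6 -1.33
shift [-0.0002  0.001  -0.0008] turn 0.0003
```

View pics/l5.png

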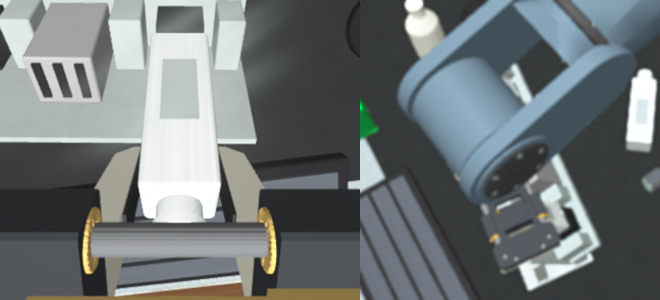

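The wrist view shows A's foot at about (180,40), centred between bay 3's side blocks with the dark stop behind it. I'll step down from here, feeling for contact.

Request:
{"fn": "apply_moves", "kwargs": {
  "motion": [
    {"tx": 0.004,"ty": 0,"tz": 0.007,"turn": 0},
    {"tx": 0.008,"ty": 0,"tz": 0.0145,"turn": 0},
    {"tx": 0.008,"ty": 0,"tz": 0.0145,"turn": 0}
  ],
  "jaw": 0.423
}}

```text
clock: 7.85
position: [0.7152, 0.1199, 0.3536]
eef_rot: [0.07, 0.998, 0.0, -0.0]
force: [-2.8, 1.1, 1.1]
gripper_width: 0.43
finger_force: 13.6
```

Request:
{"fn": "apply_moves", "kwargs": {
  "motion": [
    {"tx": 0.004,"ty": 0,"tz": 0.007,"turn": 0},
    {"tx": 0.008,"ty": 0,"tz": 0.0145,"turn": 0},
    {"tx": 0.008,"ty": 0,"tz": 0.0145,"turn": 0}
  ]
}}

```text
clock: 8.15
position: [0.7127, 0.1202, 0.3489]
eef_rot: [0.07, 0.998, 0.0, -0.0]
force: [-4.6, 0.5, 3.8]
gripper_width: 0.428
finger_force: 13.6
```

Request:
{"fn": "apply_moves", "kwargs": {
  "motion": [
    {"tx": 0.004,"ty": 0,"tz": 0.007,"turn": 0},
    {"tx": 0.008,"ty": 0,"tz": 0.0145,"turn": 0},
    {"tx": 0.008,"ty": 0,"tz": 0.0145,"turn": 0}
  ]
}}

```text
clock: 8.45
position: [0.7114, 0.1202, 0.3476]
eef_rot: [0.07, 0.998, 0.0, 0.003]
force: [-0.3, -0.2, 16.0]
gripper_width: 0.43
finger_force: 13.7
```

Request:
{"fn": "apply_moves", "kwargs": {
  "motion": [
    {"tx": 0,"ty": 0,"tz": -0.02,"turn": 0},
    {"tx": 0.012,"ty": 0,"tz": -0.03,"turn": 0},
    {"tx": 0.02,"ty": 0,"tz": -0.03,"turn": 0},
    {"tx": 0.02,"ty": 0,"tz": -0.03,"turn": 0}
  ]
}}

```text
clock: 8.85
position: [0.7043, 0.1214, 0.353]
eef_rot: [0.07, 0.998, -0.0, -0.0]
force: [-0.8, 0.8, -3.2]
gripper_width: 0.433
finger_force: 13.6
```

```bash
python3 -c "
from m import *
from w import *
st(); tilt(62,.055)"
```

```text
t 8.85 pos [0.7043 0.1214 0.353 ] yang 82.01 F [-0.8   0.75 -3.2 ] M [ 0.02  -0.069  0.02 ] w 0.433 ff 13.6 q6 -1.33
[6.0422e+01 4.3000e-02] 0.906
[ 5.6928e+01 -7.0000e-03] 0.919
[6.7849e+01 6.7000e-02] 0.918
[ 5.7003e+01 -8.0000e-03] 0.919
[6.7839e+01 6.7000e-02] 0.918
[6.728e+01 7.000e-03] 0.886
tilt deg 62.9 grip s 0.0594 dx -0.005 iou 0.921 0.84
```

Request:
{"fn": "apply_moves", "kwargs": {
  "motion": [
    {"tx": 0.003,"ty": 0,"tz": 0.006,"turn": 0},
    {"tx": 0.006,"ty": 0,"tz": 0.012,"turn": 0},
    {"tx": 0.006,"ty": 0,"tz": 0.012,"turn": 0}
  ]
}}

```text
clock: 9.3
position: [0.7036, 0.1213, 0.3523]
eef_rot: [0.07, 0.998, 0.0, 0.003]
force: [2.1, -1.4, 8.3]
gripper_width: 0.433
finger_force: 13.6
```

Request:
{"fn": "apply_moves", "kwargs": {
  "motion": [
    {"tx": 0.003,"ty": 0,"tz": 0.006,"turn": 0},
    {"tx": 0.006,"ty": 0,"tz": 0.012,"turn": 0},
    {"tx": 0.006,"ty": 0,"tz": 0.012,"turn": 0}
  ]
}}

```text
clock: 9.6
position: [0.7024, 0.1214, 0.3505]
eef_rot: [0.07, 0.998, 0.0, 0.005]
force: [5.1, -2.4, 14.6]
gripper_width: 0.431
finger_force: 13.7
```

Request:
{"fn": "apply_moves", "kwargs": {
  "motion": [
    {"tx": -0.008,"ty": 0,"tz": -0.0145,"turn": 0},
    {"tx": -0.008,"ty": 0,"tz": -0.0145,"turn": 0}
  ]
}}

```text
clock: 9.8
position: [0.7037, 0.1214, 0.351]
eef_rot: [0.07, 0.998, 0.0, 0.0]
force: [3.5, -1.1, 7.8]
gripper_width: 0.429
finger_force: 13.7
```

Request:
{"fn": "apply_moves", "kwargs": {
  "motion": [
    {"tx": -0.008,"ty": 0,"tz": 0.005,"turn": 0},
    {"tx": -0.015,"ty": 0,"tz": 0.009,"turn": 0},
    {"tx": -0.015,"ty": 0,"tz": 0.009,"turn": 0}
  ]
}}

```text
clock: 10.1
position: [0.7085, 0.1207, 0.3487]
eef_rot: [0.07, 0.998, 0.0, 0.001]
force: [2.4, -0.3, 5.7]
gripper_width: 0.427
finger_force: 13.7
```

```bash
python3 -c "
from m import *
from w import *
st(); tilt(62,.055)"
```

```text
t 10.1 pos [0.7085 0.1207 0.3487] yang 81.99 F [ 2.37 -0.28  5.71] M [-0.181 -0.298  0.012] w 0.427 ff 13.7 q6 -1.33
none
```

Request:
{"fn": "apply_moves", "kwargs": {
  "motion": [
    {"tx": -0.01,"ty": 0,"tz": 0.001,"turn": 0},
    {"tx": -0.017,"ty": 0,"tz": 0.004,"turn": 0},
    {"tx": -0.017,"ty": 0,"tz": 0.004,"turn": 0}
  ]
}}

```text
clock: 10.55
position: [0.7132, 0.1201, 0.3465]
eef_rot: [0.07, 0.998, 0.0, -0.0]
force: [1.1, 0.2, 1.3]
gripper_width: 0.425
finger_force: 13.7
```

Request:
{"fn": "apply_moves", "kwargs": {
  "motion": [
    {"tx": -0.006,"ty": 0,"tz": 0.003,"turn": 0},
    {"tx": -0.009,"ty": 0,"tz": 0.005,"turn": 0},
    {"tx": -0.009,"ty": 0,"tz": 0.005,"turn": 0}
  ]
}}

```text
clock: 10.85
position: [0.7154, 0.1199, 0.3455]
eef_rot: [0.07, 0.998, -0.0, -0.001]
force: [-5.0, 0.2, 6.2]
gripper_width: 0.432
finger_force: 13.7
```

```bash
python3 -c "
from m import *
from w import *
st(); tilt(62,.055)"
```

```text
t 10.85 pos [0.7154 0.1199 0.3455] yang 82.0 F [-4.95  0.2   6.24] M [ 0.05   0.964 -0.025] w 0.432 ff 13.7 q6 -1.33
[64.575  0.067] 0.923
[ 5.3031e+01 -7.0000e-03] 0.92
[64.359  0.065] 0.921
[ 5.4509e+01 -5.0000e-03] 0.92
[6.3353e+01 6.2000e-02] 0.923
[ 5.4336e+01 -6.0000e-03] 0.92
tilt deg 62.4 grip s 0.0693 dx -0.005 iou 0.925 0.68
```

Request:
{"fn": "apply_moves", "kwargs": {
  "motion": [
    {"tx": 0.002,"ty": 0,"tz": -0.012,"turn": 0},
    {"tx": 0.002,"ty": 0,"tz": -0.012,"turn": 0}
  ]
}}

```text
clock: 11.2
position: [0.715, 0.1198, 0.3487]
eef_rot: [0.07, 0.998, -0.0, -0.0]
force: [0.1, 0.7, -2.6]
gripper_width: 0.428
finger_force: 13.7
```

Request:
{"fn": "apply_moves", "kwargs": {
  "motion": [
    {"tx": 0,"ty": 0,"tz": 0,"turn": 0},
    {"tx": 0,"ty": 0,"tz": 0,"turn": 0},
    {"tx": 0,"ty": 0,"tz": 0,"turn": 0}
  ],
  "jaw": 0.427
}}

```text
clock: 11.5
position: [0.7151, 0.1198, 0.3486]
eef_rot: [0.07, 0.998, -0.0, -0.0]
force: [0.9, -0.1, -3.0]
gripper_width: 0.431
finger_force: 6.1
```

```bash
python3 -c "
from m import *
st()"
```

```text
t 11.5 pos [0.7151 0.1198 0.3486] yang 82.0 F [ 0.86 -0.14 -3.04] M [ 0.014 -0.094  0.015] w 0.431 ff 6.1 q6 -1.33
```

Request:
{"fn": "apply_moves", "kwargs": {
  "motion": [
    {"tx": -0.005,"ty": 0,"tz": 0,"turn": 0},
    {"tx": -0.01,"ty": 0,"tz": 0,"turn": 0},
    {"tx": -0.01,"ty": 0,"tz": 0,"turn": 0},
    {"tx": -0.01,"ty": 0,"tz": 0,"turn": 0}
  ],
  "jaw": 0.428
}}

```text
clock: 11.9
position: [0.7181, 0.1194, 0.3489]
eef_rot: [0.07, 0.998, -0.0, -0.0]
force: [-1.5, -0.6, -2.4]
gripper_width: 0.431
finger_force: 4.2
```

Request:
{"fn": "apply_moves", "kwargs": {
  "motion": [
    {"tx": 0,"ty": 0,"tz": 0.004,"turn": 0},
    {"tx": 0.002,"ty": 0,"tz": 0.008,"turn": 0},
    {"tx": 0.002,"ty": 0,"tz": 0.008,"turn": 0}
  ]
}}

```text
clock: 12.2
position: [0.7174, 0.1195, 0.3468]
eef_rot: [0.07, 0.998, 0.0, 0.0]
force: [-2.4, 0.5, 1.5]
gripper_width: 0.43
finger_force: 4.2
```

```bash
python3 -c "
from m import *
from w import *
st(); tilt(62,.055)"
```

```text
t 12.2 pos [0.7174 0.1195 0.3468] yang 82.0 F [-2.38  0.45  1.55] M [ 0.171  0.458 -0.059] w 0.43 ff 4.2 q6 -1.33
[63.527  0.068] 0.918
[ 5.0062e+01 -9.0000e-03] 0.917
[6.1436e+01 6.1000e-02] 0.916
[ 4.9042e+01 -1.0000e-02] 0.918
[63.584  0.069] 0.92
[ 5.0156e+01 -8.0000e-03] 0.918
tilt deg 59.7 grip s 0.0695 dx -0.0071 iou 0.924 0.88
```

Request:
{"fn": "apply_moves", "kwargs": {
  "motion": [
    {"tx": 0,"ty": 0,"tz": 0,"turn": 0},
    {"tx": 0,"ty": 0,"tz": 0,"turn": 0},
    {"tx": 0,"ty": 0,"tz": 0,"turn": 0}
  ],
  "jaw": 0.6
}}

```text
clock: 12.65
position: [0.7175, 0.1194, 0.3464]
eef_rot: [0.07, 0.998, -0.0, 0.0]
force: [0.8, 0.4, -0.2]
gripper_width: 0.587
finger_force: 0.0
```

```bash
python3 -c "
from m import *
from w import *
st(); tilt(62,.055)
go(.45,-.05,.25,-39.9)"
```

```text
t 12.65 pos [0.7175 0.1194 0.3464] yang 81.99 F [ 0.79  0.44 -0.23] M [0.005 0.009 0.017] w 0.587 ff 0.0 q6 -1.33
[5.9348e+01 5.5000e-02] 0.928
[ 5.0202e+01 -8.0000e-03] 0.932
[6.0995e+01 6.0000e-02] 0.931
[ 5.0298e+01 -8.0000e-03] 0.933
[62.847  0.066] 0.931
[ 5.2407e+01 -6.0000e-03] 0.932
tilt deg 59.6 grip s 0.0649 dx -0.0049 iou 0.934 0.69
shift [ 0.8043 -0.6835 -0.2351] turn 0.6772
```

Request:
{"fn": "apply_moves", "kwargs": {
  "motion": [
    {"tx": 0,"ty": 0,"tz": -0.15,"turn": 0},
    {"tx": 0,"ty": 0,"tz": -0.3,"turn": 0},
    {"tx": 0.05,"ty": 0,"tz": -0.4,"turn": 0.04},
    {"tx": 0.2,"ty": -0.1,"tz": -0.4,"turn": 0.09},
    {"tx": 0.35,"ty": -0.2,"tz": -0.4,"turn": 0.14},
    {"tx": 0.5,"ty": -0.3,"tz": -0.4,"turn": 0.18},
    {"tx": 0.65,"ty": -0.4,"tz": -0.4,"turn": 0.23},
    {"tx": 0.75,"ty": -0.5,"tz": -0.35,"turn": 0.28}
  ],
  "jaw": 0.75
}}

```text
clock: 13.6
position: [0.4801, 0.0076, 0.4552]
eef_rot: [0.484, 0.875, 0.001, 0.001]
force: [1.7, -0.4, -0.2]
gripper_width: 0.748
finger_force: 0.0
```

```bash
python3 -c "
from m import *
from h import *
st(); go(.4083,-.0119,.1,-39.93)
P=pickle.load(open('P.pkl','rb'))
M={}
for k in ('top','scene'):
    p=ctrl.grab_frame(k)
    cv2.imwrite(f'pics/{k}_A.png',p['color'][:,:,::-1])
    for n in ('module_a','resident'):
      for r in ctrl.regions_of(p,n):
        m=r['region'].astype(np.float32)
        c=proj(p,np.array([[.71,.12,.12]]))[0]
        if np.hypot(*(np.array(r['position'])-c))<25: M[k]=(p,m);print(k,n,r['conf'],r['position'],m.sum())
rk=[.6333,.0111,-.14]
def f(q,ks):
    h,dn,dt,dy=q
    def pts(X):
        R=Ro.from_euler('y',dt,degrees=True).as_matrix()
        return rackpts(*rk,3,(X+[0,0,.06])@R.T+[dn,dy,0],h)
    return np.mean([iou(render(M[k][0],[pts(BAR),pts(NECK)]),M[k][1]) for k in ks])
if M:
  for ks in ([list(M)] if len(M)==1 else [list(M),['top'],['scene']]):
    q,v=fit(lambda q:f(q,ks),[.04,0,0,0],[.01,.005,4,.005]);print(ks,q.round(4),round(v,3))
"
```

```text
t 13.6 pos [0.4801 0.0076 0.4552] yang 32.1 F [ 1.67 -0.44 -0.18] M [-0.043  0.017 -0.017] w 0.748 ff 0.0 q6 -0.64
shift [ 0.0733 -0.2387  0.6266] turn 0.4002
top module_a 0.78 [196.0, 113.2] 900.0
scene module_a 0.77 [211.5, 307.9] 1305.0
scene resident 0.26 [214.4, 307.4] 1294.0
['top', 'scene'] [ 3.4200e-02 -8.0000e-03  6.3568e+00 -1.0000e-03] 0.827
['top'] [ 5.12000e-02  2.75000e-02 -1.75579e+01 -3.00000e-04] 0.813
['scene'] [ 4.0900e-02 -1.2400e-02  7.0945e+00  1.4000e-03] 0.912
```

```bash
cat > a.py <<'E'
from h import *
from workcell import ctrl
rk=[.6333,.0111,-.14]
def chk(bay,names=("module_a","resident"),ks=("top","scene"),h0=.035,hf=None):
    M={}
    for k in ks:
        p=ctrl.grab_frame(k); c=proj(p,rackpts(*rk,bay,np.zeros((1,3)),h0+.07))[0]
        L=[r for n in names for r in ctrl.regions_of(p,n) if np.hypot(*(np.array(r["position"])-c))<22 and r["region"].sum()<2500]
        if L: M[k]=(p,np.mean([r["region"] for r in L],0).astype(np.float32)); print(k,len(L),M[k][1].sum())
    def f(q,kk):
        R=Ro.from_euler('y',q[2],degrees=True).as_matrix()
        pts=lambda X:rackpts(*rk,bay,(X+[0,0,.06])@R.T+[q[1],q[3],0],q[0])
        return np.mean([iou(render(M[k][0],[pts(BAR),pts(NECK)]),M[k][1]) for k in kk])
    for kk in ([list(M)]+([[k] for k in M] if len(M)>1 else [])):
        best=max((fit(lambda q:f(q,kk),[h0,0,t,0],[.01,.005,4,.005]) for t in (-5,0,5)),key=lambda r:r[1])
        print(bay,kk,"h,dn,dtilt,dy",best[0].round(4),round(best[1],3),"nominal tilt:",round(max((fit(lambda q:f([q[0],0,0,q[1]],kk),[h0,0],[.01,.005])),key=np.size) if 0 else fit(lambda q:f([q[0],0,0,q[1]],kk),[h0,0],[.01,.005])[1],3))
E
python3 -c "
from a import *
chk(0,h0=.004); chk(3)"
```

```text
top 1 927.0
scene 1 946.0
0 ['top', 'scene'] h,dn,dtilt,dy [ 3.700e-03  1.000e-04 -8.416e-01  1.000e-04] 0.918 nominal tilt: 0.912
0 ['top'] h,dn,dtilt,dy [-5.500e-03  7.200e-03  1.306e+00 -1.000e-04] 0.941 nominal tilt: 0.938
0 ['scene'] h,dn,dtilt,dy [ 2.000e-04  1.100e-03 -2.057e-01 -2.800e-03] 0.899 nominal tilt: 0.896
top 1 871.0
scene 1 1295.0
3 ['top', 'scene'] h,dn,dtilt,dy [ 3.2900e-02 -8.1000e-03  6.3674e+00 -1.1000e-03] 0.825 nominal tilt: 0.793
3 ['top'] h,dn,dtilt,dy [-8.10000e-03  9.16000e-02 -1.46007e+01  1.69000e-02] 0.837 nominal tilt: 0.734
3 ['scene'] h,dn,dtilt,dy [ 1.7300e-02 -7.0000e-04  7.8602e+00 -7.9000e-03] 0.956 nominal tilt: 0.856
```

```bash
python3 -c "
from m import *
st();go(.6055,.1363,.19,82);go(.6055,.1363,.119,82)"
```

```text
t 14.5 pos [0.4822 0.0079 0.4541] yang 32.41 F [ 0.51 -0.48  0.65] M [-0.058  0.01   0.026] w 0.752 ff 0.0 q6 -0.65
shift [0.1409 0.5764 0.3237] turn -0.2755
shift [0.1409 0.5764 0.5604] turn -0.2755
```

Request:
{"fn": "apply_moves", "kwargs": {
  "motion": [
    {"tx": 0.04,"ty": 0.15,"tz": 0.1,"turn": -0.045},
    {"tx": 0.08,"ty": 0.3,"tz": 0.2,"turn": -0.09},
    {"tx": 0.12,"ty": 0.45,"tz": 0.3,"turn": -0.135},
    {"tx": 0.14,"ty": 0.576,"tz": 0.32,"turn": -0.18},
    {"tx": 0.14,"ty": 0.576,"tz": 0.32,"turn": -0.225},
    {"tx": 0.14,"ty": 0.576,"tz": 0.32,"turn": -0.2755},
    {"tx": 0.14,"ty": 0.576,"tz": 0.32,"turn": -0.2755}
  ],
  "jaw": 0
}}

```text
clock: 15.2
position: [0.6056, 0.1362, 0.3576]
eef_rot: [0.068, 0.998, -0.0, -0.0]
force: [-1.0, -0.4, 0.5]
gripper_width: 0.196
finger_force: 0.0
```

```bash
python3 -c "
from m import *
st();go(.6055,.1363,.119,82);go(.65-.015,.130+.002,.119,82);go(.65-.003,.130,.119,82)"
```

```text
t 15.2 pos [0.6056 0.1362 0.3576] yang 82.17 F [-1.02 -0.39  0.51] M [-0.024 -0.076 -0.015] w 0.196 ff 0.0 q6 -1.29
shift [4.000e-04 2.000e-04 2.388e-01] turn 0.001
shift [-0.099  -0.0006  0.2387] turn 0.001
shift [-0.1395 -0.0018  0.2387] turn 0.001
```

Descend in front of A, advance to just short of it, then push in small steps.

Request:
{"fn": "apply_moves", "kwargs": {
  "motion": [
    {"tx": 0,"ty": 0,"tz": 0.12,"turn": 0},
    {"tx": 0,"ty": 0,"tz": 0.2387,"turn": 0},
    {"tx": -0.04,"ty": 0,"tz": 0.2387,"turn": 0},
    {"tx": -0.08,"ty": 0,"tz": 0.2387,"turn": 0},
    {"tx": -0.1,"ty": 0,"tz": 0.2387,"turn": 0},
    {"tx": -0.1,"ty": 0,"tz": 0.2387,"turn": 0}
  ]
}}

```text
clock: 15.8
position: [0.6355, 0.1315, 0.2867]
eef_rot: [0.071, 0.997, 0.0, 0.0]
force: [-0.7, 0.5, 0.5]
gripper_width: 0.005
finger_force: 0.0
```

Request:
{"fn": "apply_moves", "kwargs": {
  "motion": [
    {"tx": -0.007,"ty": 0,"tz": 0,"turn": 0},
    {"tx": -0.014,"ty": 0,"tz": 0,"turn": 0},
    {"tx": -0.014,"ty": 0,"tz": 0,"turn": 0}
  ]
}}

```text
clock: 16.1
position: [0.6393, 0.1312, 0.2867]
eef_rot: [0.07, 0.998, 0.0, -0.0]
force: [-1.9, -0.2, 0.5]
gripper_width: 0.008
finger_force: 0.4
```

Request:
{"fn": "apply_moves", "kwargs": {
  "motion": [
    {"tx": -0.006,"ty": 0,"tz": 0,"turn": 0},
    {"tx": -0.012,"ty": 0,"tz": 0,"turn": 0},
    {"tx": -0.012,"ty": 0,"tz": 0,"turn": 0}
  ]
}}

```text
clock: 16.4
position: [0.6431, 0.1307, 0.2865]
eef_rot: [0.07, 0.998, 0.0, 0.0]
force: [-0.1, -0.9, 0.0]
gripper_width: 0.004
finger_force: 0.3
```

Request:
{"fn": "apply_moves", "kwargs": {
  "motion": [
    {"tx": -0.006,"ty": 0,"tz": 0,"turn": 0},
    {"tx": -0.012,"ty": 0,"tz": 0,"turn": 0},
    {"tx": -0.012,"ty": 0,"tz": 0,"turn": 0}
  ]
}}

```text
clock: 16.7
position: [0.6463, 0.1303, 0.2863]
eef_rot: [0.07, 0.998, -0.0, -0.001]
force: [-5.6, 1.0, 2.2]
gripper_width: 0.005
finger_force: 2.7
```

Request:
{"fn": "apply_moves", "kwargs": {
  "motion": [
    {"tx": -0.003,"ty": 0,"tz": 0,"turn": 0},
    {"tx": -0.006,"ty": 0,"tz": 0,"turn": 0},
    {"tx": -0.006,"ty": 0,"tz": 0,"turn": 0}
  ]
}}

```text
clock: 17.0
position: [0.6473, 0.1302, 0.2862]
eef_rot: [0.07, 0.998, -0.0, -0.003]
force: [-12.3, 1.6, 5.8]
gripper_width: 0.005
finger_force: 6.9
```

```bash
python3 -c "
from m import *
from a import *
st();chk(3,ks=('scene',))"
```

```text
t 17.0 pos [0.6473 0.1302 0.2862] yang 82.0 F [-12.3    1.62   5.82] M [ 0.254  2.272 -0.059] w 0.005 ff 6.9 q6 -1.3
scene 1 909.0
3 ['scene'] h,dn,dtilt,dy [ 2.34000e-02  3.25000e-02 -1.26452e+01 -8.80000e-03] 0.821 nominal tilt: 0.716
```

The force rises stiffly along the plate normal exactly where a seated foot should be. I'll back off and go to B.

Request:
{"fn": "apply_moves", "kwargs": {
  "motion": [
    {"tx": 0.06,"ty": 0,"tz": 0,"turn": 0},
    {"tx": 0.15,"ty": 0,"tz": -0.1,"turn": 0},
    {"tx": 0.25,"ty": -0.05,"tz": -0.25,"turn": 0.04},
    {"tx": 0.4,"ty": -0.2,"tz": -0.3,"turn": 0.09},
    {"tx": 0.55,"ty": -0.35,"tz": -0.3,"turn": 0.135},
    {"tx": 0.7,"ty": -0.5,"tz": -0.3,"turn": 0.18},
    {"tx": 0.75,"ty": -0.58,"tz": -0.3,"turn": 0.23},
    {"tx": 0.75,"ty": -0.58,"tz": -0.3,"turn": 0.28}
  ],
  "jaw": 0.75
}}

```text
clock: 17.95
position: [0.3989, -0.0124, 0.3768]
eef_rot: [0.485, 0.875, -0.0, 0.0]
force: [0.6, -0.3, 0.0]
gripper_width: 0.643
finger_force: 0.0
```

```bash
python3 -c "
from m import *
from a import *
st();go(.4083,-.0119,.1,-39.93);chk(3)"
```

```text
t 17.95 pos [ 0.3989 -0.0124  0.3768] yang 32.02 F [ 0.62 -0.25  0.03] M [-0.075  0.003 -0.007] w 0.643 ff 0.0 q6 -0.71
shift [-0.0151  0.0272  0.3659] turn 0.3997
top 1 1065.0
scene 1 1166.0
3 ['top', 'scene'] h,dn,dtilt,dy [ 3.0600e-02  3.0000e-03 -1.4431e+00 -8.0000e-04] 0.926 nominal tilt: 0.915
3 ['top'] h,dn,dtilt,dy [0.0217 0.0096 0.6874 0.0016] 0.932 nominal tilt: 0.918
3 ['scene'] h,dn,dtilt,dy [ 3.0700e-02  2.9000e-03 -1.9444e+00 -7.0000e-04] 0.925 nominal tilt: 0.914
```

Request:
{"fn": "apply_moves", "kwargs": {
  "motion": [
    {"tx": -0.015,"ty": 0.027,"tz": 0.1,"turn": 0.045},
    {"tx": -0.015,"ty": 0.027,"tz": 0.2,"turn": 0.09},
    {"tx": -0.015,"ty": 0.027,"tz": 0.25,"turn": 0.14},
    {"tx": -0.015,"ty": 0.027,"tz": 0.25,"turn": 0.19},
    {"tx": -0.015,"ty": 0.027,"tz": 0.25,"turn": 0.23},
    {"tx": -0.015,"ty": 0.027,"tz": 0.25,"turn": 0.28},
    {"tx": -0.015,"ty": 0.027,"tz": 0.25,"turn": 0.33},
    {"tx": -0.015,"ty": 0.027,"tz": 0.25,"turn": 0.375}
  ],
  "jaw": 0.75
}}

```text
clock: 19.05
position: [0.4113, -0.0099, 0.3012]
eef_rot: [0.887, 0.462, -0.0, -0.0]
force: [-0.0, -0.2, 0.3]
gripper_width: 0.748
finger_force: 0.0
```

```bash
python3 -c "
from m import *
st();go(.4083,-.0119,.024,-39.93)"
```

```text
t 19.05 pos [ 0.4113 -0.0099  0.3012] yang -34.97 F [-0.01 -0.2   0.27] M [-0.098  0.068 -0.069] w 0.748 ff 0.0 q6 0.47
shift [-0.0112 -0.0043  0.3675] turn 0.0275
```

Request:
{"fn": "apply_moves", "kwargs": {
  "motion": [
    {"tx": -0.011,"ty": -0.004,"tz": 0.1,"turn": 0.0275},
    {"tx": -0.011,"ty": -0.004,"tz": 0.22,"turn": 0.0275},
    {"tx": -0.011,"ty": -0.004,"tz": 0.32,"turn": 0.0275},
    {"tx": -0.011,"ty": -0.004,"tz": 0.3675,"turn": 0.0275},
    {"tx": -0.011,"ty": -0.004,"tz": 0.3675,"turn": 0.0275}
  ]
}}

```text
clock: 19.55
position: [0.4078, -0.0119, 0.1894]
eef_rot: [0.905, 0.426, -0.001, -0.001]
force: [-0.3, 0.1, -0.7]
gripper_width: 0.747
finger_force: 0.0
```

Request:
{"fn": "apply_moves", "kwargs": {
  "motion": [
    {"tx": 0,"ty": 0,"tz": 0,"turn": 0},
    {"tx": 0,"ty": 0,"tz": 0,"turn": 0},
    {"tx": 0,"ty": 0,"tz": 0,"turn": 0},
    {"tx": 0,"ty": 0,"tz": 0,"turn": 0},
    {"tx": 0,"ty": 0,"tz": 0,"turn": 0}
  ],
  "jaw": 0.4
}}

```text
clock: 20.05
position: [0.4078, -0.0125, 0.1918]
eef_rot: [0.905, 0.425, 0.0, 0.0]
force: [-1.7, 0.2, 7.0]
gripper_width: 0.427
finger_force: 30.0
```

Request:
{"fn": "apply_moves", "kwargs": {
  "motion": [
    {"tx": 0,"ty": 0,"tz": -0.1,"turn": 0},
    {"tx": 0,"ty": 0,"tz": -0.2,"turn": 0},
    {"tx": 0,"ty": 0,"tz": -0.32,"turn": 0},
    {"tx": 0,"ty": 0,"tz": -0.32,"turn": 0},
    {"tx": 0,"ty": 0,"tz": -0.32,"turn": 0}
  ]
}}

```text
clock: 20.55
position: [0.4074, -0.0125, 0.2872]
eef_rot: [0.905, 0.425, 0.0, 0.0]
force: [-0.0, -0.6, -4.5]
gripper_width: 0.429
finger_force: 30.0
```

Request:
{"fn": "apply_moves", "kwargs": {
  "motion": [
    {"tx": 0,"ty": 0,"tz": 0,"turn": 0},
    {"tx": 0,"ty": 0,"tz": 0,"turn": 0},
    {"tx": 0,"ty": 0,"tz": 0,"turn": 0},
    {"tx": 0,"ty": 0,"tz": 0,"turn": 0},
    {"tx": 0,"ty": 0,"tz": 0,"turn": 0}
  ],
  "jaw": 0.426
}}

```text
clock: 21.05
position: [0.4076, -0.0125, 0.2869]
eef_rot: [0.905, 0.425, -0.0, -0.0]
force: [-0.4, -0.8, -3.7]
gripper_width: 0.428
finger_force: 7.8
```

```bash
python3 -c "
from m import *
from w import *
st();tilt(60,.055)"
```

```text
t 21.05 pos [ 0.4076 -0.0125  0.2869] yang -39.72 F [-0.39 -0.78 -3.68] M [-0.087  0.067  0.023] w 0.428 ff 7.8 q6 0.55
[7.3796e+01 3.8000e-02] 0.885
[ 6.4306e+01 -1.9000e-02] 0.945
[8.0552e+01 6.9000e-02] 0.947
[ 7.0218e+01 -1.0000e-02] 0.941
[7.8651e+01 5.9000e-02] 0.931
[ 6.596e+01 -1.600e-02] 0.946
tilt deg 73.0 grip s 0.0641 dx -0.0128 iou 0.961 0.59
```

Request:
{"fn": "apply_moves", "kwargs": {
  "motion": [
    {"tx": 0,"ty": 0,"tz": -0.1,"turn": -0.045},
    {"tx": 0,"ty": 0,"tz": -0.25,"turn": -0.09},
    {"tx": 0,"ty": 0,"tz": -0.5,"turn": -0.14},
    {"tx": 0,"ty": 0,"tz": -0.5,"turn": -0.19},
    {"tx": 0,"ty": 0,"tz": -0.5,"turn": -0.235},
    {"tx": 0,"ty": 0,"tz": -0.5,"turn": -0.28},
    {"tx": 0,"ty": 0,"tz": -0.5,"turn": -0.33},
    {"tx": 0,"ty": 0,"tz": -0.5,"turn": -0.375}
  ],
  "jaw": 0.41
}}

```text
clock: 22.0
position: [0.4075, -0.0125, 0.4372]
eef_rot: [0.514, 0.858, -0.0, -0.0]
force: [-1.1, 0.4, -3.2]
gripper_width: 0.428
finger_force: 30.0
```

```bash
python3 -c "
from m import *
st();go(.66,-.0325,.26,82)"
```

```text
t 22.0 pos [ 0.4075 -0.0125  0.4372] yang 28.13 F [-1.12  0.39 -3.18] M [-0.056 -0.022 -0.005] w 0.428 ff 30.0 q6 -0.64
shift [-0.4557  0.7108  0.0339] turn -0.2993
```

Request:
{"fn": "apply_moves", "kwargs": {
  "motion": [
    {"tx": -0.07,"ty": 0.11,"tz": 0,"turn": -0.045},
    {"tx": -0.14,"ty": 0.22,"tz": 0,"turn": -0.09},
    {"tx": -0.21,"ty": 0.33,"tz": 0,"turn": -0.135},
    {"tx": -0.28,"ty": 0.44,"tz": 0,"turn": -0.18},
    {"tx": -0.35,"ty": 0.55,"tz": 0.01,"turn": -0.225},
    {"tx": -0.42,"ty": 0.65,"tz": 0.02,"turn": -0.27},
    {"tx": -0.4557,"ty": 0.711,"tz": 0.034,"turn": -0.2993},
    {"tx": -0.4557,"ty": 0.711,"tz": 0.034,"turn": -0.2993}
  ]
}}

```text
clock: 22.8
position: [0.6617, -0.0343, 0.425]
eef_rot: [0.071, 0.997, 0.0, -0.001]
force: [-0.2, 0.2, -3.4]
gripper_width: 0.426
finger_force: 30.0
```

```bash
python3 -c "
from m import *
from w import *
st();go(.6798,-.0358,.2146,82);tilt(68,.055)"
```

```text
t 22.8 pos [ 0.6617 -0.0343  0.425 ] yang 81.8 F [-0.23  0.22 -3.4 ] M [ 0.029  0.013 -0.024] w 0.426 ff 30.0 q6 -1.55
shift [-0.0606  0.0035  0.1446] turn -0.0011
[8.1277e+01 7.1000e-02] 0.923
[ 6.7328e+01 -1.5000e-02] 0.92
[8.1306e+01 7.1000e-02] 0.923
[ 6.942e+01 -1.200e-02] 0.921
[8.0541e+01 6.6000e-02] 0.921
[ 6.9468e+01 -1.2000e-02] 0.921
tilt deg 78.0 grip s 0.0657 dx -0.0049 iou 0.924 0.84
```

Request:
{"fn": "apply_moves", "kwargs": {
  "motion": [
    {"tx": -0.044,"ty": 0.003,"tz": 0,"turn": 0},
    {"tx": -0.044,"ty": 0.003,"tz": 0.07,"turn": 0},
    {"tx": -0.044,"ty": 0.003,"tz": 0.145,"turn": 0},
    {"tx": -0.044,"ty": 0.003,"tz": 0.145,"turn": 0}
  ],
  "jaw": 0.422
}}

```text
clock: 23.35
position: [0.6721, -0.035, 0.381]
eef_rot: [0.073, 0.997, 0.0, -0.003]
force: [-0.7, -0.0, -3.7]
gripper_width: 0.429
finger_force: 15.3
```

Request:
{"fn": "apply_moves", "kwargs": {
  "motion": [
    {"tx": 0.004,"ty": 0,"tz": 0.007,"turn": 0},
    {"tx": 0.008,"ty": 0,"tz": 0.0145,"turn": 0},
    {"tx": 0.008,"ty": 0,"tz": 0.0145,"turn": 0}
  ]
}}

```text
clock: 23.65
position: [0.6707, -0.0347, 0.3802]
eef_rot: [0.073, 0.997, -0.0, 0.001]
force: [0.5, 0.6, -3.3]
gripper_width: 0.428
finger_force: 15.3
```

Request:
{"fn": "apply_moves", "kwargs": {
  "motion": [
    {"tx": 0.004,"ty": 0,"tz": 0.007,"turn": 0},
    {"tx": 0.008,"ty": 0,"tz": 0.0145,"turn": 0},
    {"tx": 0.008,"ty": 0,"tz": 0.0145,"turn": 0}
  ]
}}

```text
clock: 23.95
position: [0.6683, -0.0343, 0.3746]
eef_rot: [0.073, 0.997, 0.0, -0.0]
force: [-0.3, 0.1, -4.2]
gripper_width: 0.43
finger_force: 15.3
```

Request:
{"fn": "apply_moves", "kwargs": {
  "motion": [
    {"tx": 0.003,"ty": 0,"tz": 0.006,"turn": 0},
    {"tx": 0.007,"ty": 0,"tz": 0.012,"turn": 0},
    {"tx": 0.007,"ty": 0,"tz": 0.012,"turn": 0}
  ]
}}

```text
clock: 24.25
position: [0.6667, -0.0341, 0.3722]
eef_rot: [0.073, 0.997, -0.0, 0.001]
force: [1.2, -0.8, 1.8]
gripper_width: 0.431
finger_force: 15.3
```

Request:
{"fn": "apply_moves", "kwargs": {
  "motion": [
    {"tx": 0.003,"ty": 0,"tz": 0.006,"turn": 0},
    {"tx": 0.007,"ty": 0,"tz": 0.012,"turn": 0},
    {"tx": 0.007,"ty": 0,"tz": 0.012,"turn": 0}
  ]
}}

```text
clock: 24.55
position: [0.6655, -0.034, 0.3713]
eef_rot: [0.073, 0.997, -0.0, 0.005]
force: [5.9, -0.4, 15.6]
gripper_width: 0.43
finger_force: 15.3
```

```bash
python3 -c "
from m import *
st()"
```

```text
t 24.55 pos [ 0.6655 -0.034   0.3713] yang 81.65 F [ 5.86 -0.44 15.56] M [-0.165 -1.138  0.022] w 0.43 ff 15.3 q6 -1.55
```

Request:
{"fn": "apply_moves", "kwargs": {
  "motion": [
    {"tx": -0.008,"ty": 0,"tz": -0.015,"turn": 0},
    {"tx": -0.01,"ty": 0,"tz": -0.019,"turn": 0},
    {"tx": -0.01,"ty": 0,"tz": -0.019,"turn": 0}
  ]
}}

```text
clock: 24.85
position: [0.6672, -0.0342, 0.3727]
eef_rot: [0.073, 0.997, 0.0, -0.001]
force: [0.6, -0.2, -4.5]
gripper_width: 0.43
finger_force: 15.3
```

Request:
{"fn": "apply_moves", "kwargs": {
  "motion": [
    {"tx": -0.015,"ty": 0,"tz": 0.009,"turn": 0},
    {"tx": -0.035,"ty": 0,"tz": 0.02,"turn": 0},
    {"tx": -0.035,"ty": 0,"tz": 0.02,"turn": 0}
  ]
}}

```text
clock: 25.15
position: [0.6784, -0.0359, 0.367]
eef_rot: [0.073, 0.997, 0.0, 0.0]
force: [1.1, -0.2, -1.5]
gripper_width: 0.428
finger_force: 15.3
```

Request:
{"fn": "apply_moves", "kwargs": {
  "motion": [
    {"tx": -0.005,"ty": 0,"tz": 0.003,"turn": 0},
    {"tx": -0.009,"ty": 0,"tz": 0.005,"turn": 0},
    {"tx": -0.009,"ty": 0,"tz": 0.005,"turn": 0}
  ]
}}

```text
clock: 25.45
position: [0.6805, -0.0361, 0.3659]
eef_rot: [0.073, 0.997, -0.0, 0.0]
force: [1.0, 0.2, 0.6]
gripper_width: 0.431
finger_force: 15.3
```

```bash
python3 -c "
from m import *
from w import *
st();tilt(70,.055)"
```

```text
t 25.45 pos [ 0.6805 -0.0361  0.3659] yang 81.65 F [1.   0.23 0.62] M [ 0.024 -0.043  0.029] w 0.431 ff 15.3 q6 -1.55
[7.6304e+01 7.1000e-02] 0.926
[ 6.5961e+01 -8.0000e-03] 0.921
[7.3933e+01 5.8000e-02] 0.923
[ 6.4166e+01 -1.1000e-02] 0.922
[7.5823e+01 6.8000e-02] 0.926
[ 6.2506e+01 -1.3000e-02] 0.921
tilt deg 74.1 grip s 0.0725 dx -0.0055 iou 0.928 0.64
```

Request:
{"fn": "apply_moves", "kwargs": {
  "motion": [
    {"tx": -0.006,"ty": 0,"tz": 0.002,"turn": 0},
    {"tx": -0.011,"ty": 0,"tz": 0.004,"turn": 0},
    {"tx": -0.011,"ty": 0,"tz": 0.004,"turn": 0}
  ]
}}

```text
clock: 25.9
position: [0.6838, -0.0366, 0.3644]
eef_rot: [0.073, 0.997, 0.0, -0.0]
force: [-0.6, 0.4, -1.3]
gripper_width: 0.427
finger_force: 15.3
```

Request:
{"fn": "apply_moves", "kwargs": {
  "motion": [
    {"tx": -0.006,"ty": 0,"tz": 0.002,"turn": 0},
    {"tx": -0.011,"ty": 0,"tz": 0.004,"turn": 0},
    {"tx": -0.011,"ty": 0,"tz": 0.004,"turn": 0}
  ]
}}

```text
clock: 26.2
position: [0.687, -0.0371, 0.363]
eef_rot: [0.073, 0.997, 0.0, -0.0]
force: [-2.4, 0.5, -1.7]
gripper_width: 0.43
finger_force: 15.3
```

```bash
python3 -c "
from m import *
st()"
```

```text
t 26.2 pos [ 0.687  -0.0371  0.363 ] yang 81.65 F [-2.43  0.54 -1.66] M [0.107 0.387 0.052] w 0.43 ff 15.3 q6 -1.55
```

Request:
{"fn": "apply_moves", "kwargs": {
  "motion": [
    {"tx": -0.006,"ty": 0,"tz": 0.003,"turn": 0},
    {"tx": -0.012,"ty": 0,"tz": 0.006,"turn": 0},
    {"tx": -0.012,"ty": 0,"tz": 0.006,"turn": 0}
  ],
  "jaw": 0.426
}}

```text
clock: 26.5
position: [0.6907, -0.0377, 0.3614]
eef_rot: [0.073, 0.997, 0.0, -0.0]
force: [-0.5, 0.9, -3.0]
gripper_width: 0.432
finger_force: 7.8
```

Request:
{"fn": "apply_moves", "kwargs": {
  "motion": [
    {"tx": -0.006,"ty": 0,"tz": 0.003,"turn": 0},
    {"tx": -0.012,"ty": 0,"tz": 0.006,"turn": 0},
    {"tx": -0.012,"ty": 0,"tz": 0.006,"turn": 0}
  ]
}}

```text
clock: 26.8
position: [0.6942, -0.0382, 0.3597]
eef_rot: [0.073, 0.997, 0.0, -0.0]
force: [0.3, -0.2, -2.9]
gripper_width: 0.43
finger_force: 7.8
```

```bash
python3 -c "
from m import *
from w import *
st();tilt(66,.055)"
```

```text
t 26.8 pos [ 0.6942 -0.0382  0.3597] yang 81.65 F [ 0.29 -0.24 -2.86] M [0.027 0.116 0.023] w 0.43 ff 7.8 q6 -1.55
[6.9044e+01 6.7000e-02] 0.926
[ 5.9253e+01 -6.0000e-03] 0.923
[6.8596e+01 6.5000e-02] 0.925
[ 5.793e+01 -8.000e-03] 0.923
[6.9185e+01 6.8000e-02] 0.926
[ 5.7713e+01 -9.0000e-03] 0.922
tilt deg 65.6 grip s 0.0661 dx -0.0057 iou 0.928 0.79
```

Request:
{"fn": "apply_moves", "kwargs": {
  "motion": [
    {"tx": -0.006,"ty": 0,"tz": 0.003,"turn": 0},
    {"tx": -0.012,"ty": 0,"tz": 0.006,"turn": 0},
    {"tx": -0.012,"ty": 0,"tz": 0.006,"turn": 0}
  ]
}}

```text
clock: 27.25
position: [0.6978, -0.0387, 0.3582]
eef_rot: [0.073, 0.997, -0.0, 0.0]
force: [-1.6, 0.3, -1.2]
gripper_width: 0.43
finger_force: 7.8
```

Request:
{"fn": "apply_moves", "kwargs": {
  "motion": [
    {"tx": -0.002,"ty": 0,"tz": 0.005,"turn": 0},
    {"tx": -0.004,"ty": 0,"tz": 0.007,"turn": 0},
    {"tx": -0.004,"ty": 0,"tz": 0.007,"turn": 0}
  ]
}}

```text
clock: 27.55
position: [0.6989, -0.0388, 0.3567]
eef_rot: [0.073, 0.997, -0.0, 0.0]
force: [-2.7, 0.6, 4.8]
gripper_width: 0.428
finger_force: 7.8
```

```bash
python3 -c "
from m import *
from w import *
st();tilt(64,.055)"
```

```text
t 27.55 pos [ 0.6989 -0.0388  0.3567] yang 81.66 F [-2.75  0.61  4.81] M [ 0.092  0.631 -0.038] w 0.428 ff 7.8 q6 -1.55
[6.1944e+01 5.8000e-02] 0.924
[ 5.4561e+01 -5.0000e-03] 0.922
[64.058  0.065] 0.925
[ 5.4305e+01 -6.0000e-03] 0.922
[64.012  0.065] 0.925
[ 5.3089e+01 -7.0000e-03] 0.922
tilt deg 61.7 grip s 0.0691 dx -0.0062 iou 0.926 0.91
```

Request:
{"fn": "apply_moves", "kwargs": {
  "motion": [
    {"tx": 0,"ty": 0,"tz": -0.004,"turn": 0},
    {"tx": 0,"ty": 0,"tz": -0.004,"turn": 0}
  ],
  "jaw": 0.428
}}

```text
clock: 27.9
position: [0.6988, -0.0388, 0.3568]
eef_rot: [0.073, 0.997, 0.0, -0.0]
force: [-1.1, 0.2, -1.2]
gripper_width: 0.432
finger_force: 4.1
```

Request:
{"fn": "apply_moves", "kwargs": {
  "motion": [
    {"tx": 0,"ty": 0,"tz": 0,"turn": 0},
    {"tx": 0,"ty": 0,"tz": 0,"turn": 0},
    {"tx": 0,"ty": 0,"tz": 0,"turn": 0}
  ],
  "jaw": 0.6
}}

```text
clock: 28.2
position: [0.6989, -0.0389, 0.3573]
eef_rot: [0.073, 0.997, -0.0, 0.0]
force: [0.6, 0.0, -0.2]
gripper_width: 0.59
finger_force: 0.0
```

Request:
{"fn": "apply_moves", "kwargs": {
  "motion": [
    {"tx": 0,"ty": 0,"tz": -0.15,"turn": 0},
    {"tx": 0,"ty": 0,"tz": -0.3,"turn": 0},
    {"tx": 0.1,"ty": 0,"tz": -0.4,"turn": 0},
    {"tx": 0.25,"ty": 0,"tz": -0.4,"turn": 0},
    {"tx": 0.4,"ty": 0,"tz": -0.4,"turn": 0},
    {"tx": 0.55,"ty": 0,"tz": -0.4,"turn": 0},
    {"tx": 0.7,"ty": 0,"tz": -0.4,"turn": 0},
    {"tx": 0.8,"ty": 0,"tz": -0.4,"turn": 0}
  ]
}}

```text
clock: 29.0
position: [0.4588, -0.0036, 0.4774]
eef_rot: [0.073, 0.997, 0.0, 0.0]
force: [0.3, 0.4, 0.7]
gripper_width: 0.605
finger_force: 0.0
```

```bash
python3 -c "
from m import *
from a import *
st();chk(1,h0=.04);chk(3,h0=.03)"
```

```text
t 29.0 pos [ 0.4588 -0.0036  0.4774] yang 81.66 F [0.32 0.45 0.72] M [-0.044  0.036 -0.013] w 0.605 ff 0.0 q6 -1.53
top 1 1008.0
scene 1 1140.0
1 ['top', 'scene'] h,dn,dtilt,dy [ 4.110e-02 -2.200e-03  6.682e-01  3.000e-04] 0.937 nominal tilt: 0.932
1 ['top'] h,dn,dtilt,dy [3.1100e-02 7.4000e-03 1.2739e+00 8.0000e-04] 0.962 nominal tilt: 0.959
1 ['scene'] h,dn,dtilt,dy [ 3.230e-02  1.500e-03  2.425e+00 -6.100e-03] 0.942 nominal tilt: 0.917
top 1 1058.0
scene 1 1168.0
3 ['top', 'scene'] h,dn,dtilt,dy [ 3.2100e-02  2.6000e-03 -1.9927e+00 -8.0000e-04] 0.923 nominal tilt: 0.911
3 ['top'] h,dn,dtilt,dy [ 2.5200e-02  1.1500e-02 -2.2105e+00  1.6000e-03] 0.921 nominal tilt: 0.907
3 ['scene'] h,dn,dtilt,dy [ 0.0233  0.007  -1.8206 -0.004 ] 0.945 nominal tilt: 0.922
```

B reads close to flush (about +0.7°). I'll give its foot the same light push as A's to make sure.

```bash
python3 -c "
from m import *
go(.583,-.0222,.19,82);go(.583,-.0222,.124,82);go(.6129,-.0264,.124,82);go(.6277,-.0285,.124,82)"
```

```text
shift [-0.4089 -0.0011  0.3994] turn -0.002
shift [-0.409  -0.0011  0.6194] turn -0.002
shift [-5.097e-01 -4.000e-04  6.193e-01] turn -0.002
shift [-5.595e-01 -2.000e-04  6.193e-01] turn -0.002
```

Request:
{"fn": "apply_moves", "kwargs": {
  "motion": [
    {"tx": -0.13,"ty": 0,"tz": 0.1,"turn": -0.002},
    {"tx": -0.26,"ty": 0,"tz": 0.2,"turn": -0.002},
    {"tx": -0.38,"ty": 0,"tz": 0.32,"turn": -0.002},
    {"tx": -0.409,"ty": -0.001,"tz": 0.46,"turn": -0.002},
    {"tx": -0.409,"ty": -0.001,"tz": 0.6,"turn": -0.002},
    {"tx": -0.409,"ty": -0.001,"tz": 0.619,"turn": -0.002},
    {"tx": -0.46,"ty": 0,"tz": 0.619,"turn": -0.002},
    {"tx": -0.51,"ty": 0,"tz": 0.619,"turn": -0.002}
  ],
  "jaw": 0
}}

```text
clock: 30.4
position: [0.6135, -0.0262, 0.2931]
eef_rot: [0.07, 0.998, -0.0, 0.001]
force: [-0.8, -1.0, 1.5]
gripper_width: 0.012
finger_force: 0.0
```

Request:
{"fn": "apply_moves", "kwargs": {
  "motion": [
    {"tx": -0.008,"ty": 0,"tz": 0,"turn": 0},
    {"tx": -0.017,"ty": 0,"tz": 0,"turn": 0},
    {"tx": -0.017,"ty": 0,"tz": 0,"turn": 0}
  ]
}}

```text
clock: 30.7
position: [0.6176, -0.0269, 0.2922]
eef_rot: [0.07, 0.998, -0.0, 0.0]
force: [-0.1, 0.2, -1.5]
gripper_width: 0.004
finger_force: 0.0
```

Request:
{"fn": "apply_moves", "kwargs": {
  "motion": [
    {"tx": -0.006,"ty": 0,"tz": 0,"turn": 0},
    {"tx": -0.012,"ty": 0,"tz": 0,"turn": 0},
    {"tx": -0.012,"ty": 0,"tz": 0,"turn": 0}
  ]
}}

```text
clock: 31.0
position: [0.6214, -0.0274, 0.2916]
eef_rot: [0.07, 0.998, -0.0, 0.0]
force: [-0.5, -0.6, -0.1]
gripper_width: 0.007
finger_force: 0.0
```

Request:
{"fn": "apply_moves", "kwargs": {
  "motion": [
    {"tx": -0.006,"ty": 0,"tz": 0,"turn": 0},
    {"tx": -0.012,"ty": 0,"tz": 0,"turn": 0},
    {"tx": -0.012,"ty": 0,"tz": 0,"turn": 0}
  ]
}}

```text
clock: 31.3
position: [0.6249, -0.0279, 0.2913]
eef_rot: [0.07, 0.998, 0.0, -0.0]
force: [-1.0, 1.2, -0.3]
gripper_width: 0.007
finger_force: 0.7
```

Request:
{"fn": "apply_moves", "kwargs": {
  "motion": [
    {"tx": -0.005,"ty": 0,"tz": 0,"turn": 0},
    {"tx": -0.01,"ty": 0,"tz": 0,"turn": 0},
    {"tx": -0.01,"ty": 0,"tz": 0,"turn": 0}
  ]
}}

```text
clock: 31.6
position: [0.6268, -0.0281, 0.2909]
eef_rot: [0.07, 0.998, 0.0, -0.003]
force: [-13.4, 2.3, 6.0]
gripper_width: 0.007
finger_force: 7.1
```

Request:
{"fn": "apply_moves", "kwargs": {
  "motion": [
    {"tx": -0.003,"ty": 0,"tz": 0,"turn": 0},
    {"tx": -0.006,"ty": 0,"tz": 0,"turn": 0},
    {"tx": -0.006,"ty": 0,"tz": 0,"turn": 0}
  ]
}}

```text
clock: 31.9
position: [0.6277, -0.0282, 0.2908]
eef_rot: [0.07, 0.998, 0.0, -0.005]
force: [-20.6, 1.2, 10.3]
gripper_width: 0.01
finger_force: 11.9
```

```bash
python3 -c "
from m import *
st()"
```

```text
t 31.9 pos [ 0.6277 -0.0282  0.2908] yang 82.03 F [-20.57   1.22  10.29] M [0.453 3.827 0.017] w 0.01 ff 11.9 q6 -1.55
```

Foot is firm against the plate. I'll retreat and take a final check picture.

Request:
{"fn": "apply_moves", "kwargs": {
  "motion": [
    {"tx": 0.05,"ty": 0,"tz": 0,"turn": 0},
    {"tx": 0.15,"ty": 0,"tz": -0.1,"turn": 0},
    {"tx": 0.25,"ty": 0,"tz": -0.25,"turn": 0},
    {"tx": 0.4,"ty": 0,"tz": -0.4,"turn": 0},
    {"tx": 0.55,"ty": 0,"tz": -0.5,"turn": 0},
    {"tx": 0.7,"ty": 0,"tz": -0.6,"turn": 0},
    {"tx": 0.8,"ty": 0,"tz": -0.6,"turn": 0},
    {"tx": 0.8,"ty": 0,"tz": -0.6,"turn": 0}
  ]
}}

```text
clock: 32.7
position: [0.3886, 0.0054, 0.4737]
eef_rot: [0.069, 0.998, -0.0, 0.002]
force: [0.9, -0.0, -0.7]
gripper_width: 0.006
finger_force: 0.0
```

```bash
python3 -c "
from m import *
from a import *
st();chk(1,h0=.04);chk(3,h0=.03)
a=ctrl.grab_frame('top')['color'][60:260,130:390,::-1];b=ctrl.grab_frame('scene')['color'][170:370,110:370,::-1]
cv2.imwrite('pics/fin.png',cv2.resize(np.hstack([a,b]),(800,308),interpolation=cv2.INTER_CUBIC))"
```

```text
t 32.7 pos [0.3886 0.0054 0.4737] yang 82.04 F [ 0.91 -0.02 -0.72] M [ 0.024 -0.06   0.021] w 0.006 ff 0.0 q6 -1.54
top 1 1017.0
scene 1 1039.0
1 ['top', 'scene'] h,dn,dtilt,dy [ 3.8300e-02  1.9000e-03 -2.7365e+00  1.0000e-04] 0.905 nominal tilt: 0.893
1 ['top'] h,dn,dtilt,dy [ 4.0300e-02  1.7000e-03 -4.3406e+00  3.0000e-04] 0.94 nominal tilt: 0.92
1 ['scene'] h,dn,dtilt,dy [-0.0172  0.0295  0.8546 -0.036 ] 0.952 nominal tilt: 0.876
top 1 1059.0
scene 1 1181.0
3 ['top', 'scene'] h,dn,dtilt,dy [ 3.1000e-02  1.9000e-03 -1.4572e+00 -1.1000e-03] 0.93 nominal tilt: 0.921
3 ['top'] h,dn,dtilt,dy [ 2.770e-02  3.900e-03 -6.577e-01  2.000e-04] 0.927 nominal tilt: 0.916
3 ['scene'] h,dn,dtilt,dy [ 0.0287  0.0028 -1.3357 -0.0026] 0.941 nominal tilt: 0.93
```

View pics/fin.png

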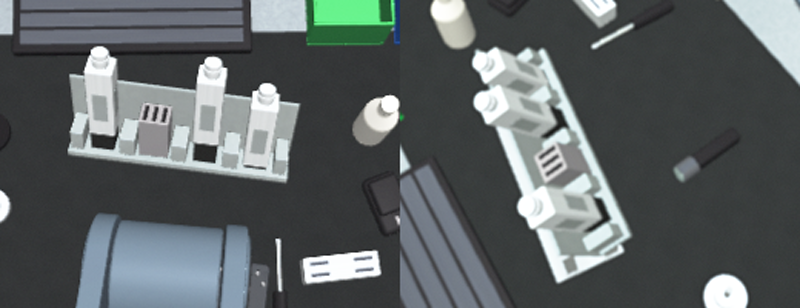

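The final picture shows both modules upright on their stops at (100,90) and (208,100) in the top half. They are parallel to the resident at (263,125), and the filler, spacer and other things haven't moved.

```bash
python3 -c "
from workcell import ctrl
print(ctrl.hand_in())"
```

```text
the job is handed in; nothing more can be done
None
```

I stood both modules neck up against the back plate in the two empty bays, `module_a` in bay 3 and `module_b` in bay 1, and handed the job in at about 33 s; no verdict came back, and contact forces peaked around 23 N, when I pushed `module_b`'s foot back against the plate.

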